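Pack the underglaze case and latch it

TASK

Pack every jar of underglaze that stands on the ware board upright into the carrying case, one to a pocket, and fill each pocket that is left over with a grey foam block so that nothing rattles. Then shut the lid, hook the latch's wire bail over the keeper on the lid, and snap the lever over until it lies flat against the case. Leave the other things on the bench where they are.

Things in the scene. Friction and masses are not known exactly. Their poses are not given: they have to be found in the camera images.
- case: blue case with aluminium edges, fixed: 236 mm along its x, 172 mm along its y, 70 mm high without the lid, 110 mm with it shut. Origin at the centre of its underside, z up. Draw latch at the middle (x = 0) of its -y side; lid hinged along its +y side. The strip at its +x end is full of brushes, not to be used
- pocket1 (a point): centre of the floor of one of the four square pockets in the case's foam: 60 mm wide, 38 mm deep, its floor 30 mm and the foam's top 68 mm above the table, sides along the case's x and y; the case's rim is 70 mm above the table, and pockets are 82 mm apart centre to centre
- pocket2 (a point): centre of the floor of one of the four square pockets in the case's foam: 60 mm wide, 38 mm deep, its floor 30 mm and the foam's top 68 mm above the table, sides along the case's x and y; the case's rim is 70 mm above the table, and pockets are 82 mm apart centre to centre
- pocket3 (a point): centre of the floor of one of the four square pockets in the case's foam: 60 mm wide, 38 mm deep, its floor 30 mm and the foam's top 68 mm above the table, sides along the case's x and y; the case's rim is 70 mm above the table, and pockets are 82 mm apart centre to centre
- pocket4 (a point): centre of the floor of one of the four square pockets in the case's foam: 60 mm wide, 38 mm deep, its floor 30 mm and the foam's top 68 mm above the table, sides along the case's x and y; the case's rim is 70 mm above the table, and pockets are 82 mm apart centre to centre
- case_lid (a joint): lid angle, rad: 0 shut, grows as it opens, at most 2.1. A shell 40 mm deep, 172 mm from hinge to free edge; its friction hinge stays where it is left, 3 to 7 N at the free edge move it. Hinge line along the case's x at case y = +86 mm, 70 mm above the table. With the lid open its outer (top) face looks to case +y
- latch_lever (a joint): angle of the latch's steel lever, rad: 0 flat against the case, pointing down; 1.57 level, straight out; 2.5 fully raised. Pivot axis along the case's x, 14 mm outside its -y face (case y = -100 mm), 58 mm above the table. Stiff, stays where left; with the bail hooked it tightens below about 1.0 (up to 6 N at the tip) and below about 0.25 snaps shut by itself
- lever_tip (a point): point on the outer face of the lever (22 mm wide, 3 mm thick), 47 mm from its pivot (with the lever shut this face is 3.5 mm further out than the pivot axis); the lever ends 9 mm further on with an outward flare. The outer face is the upper one when the lever sticks out; press on it to shut the latch
- latch_bail (a joint): angle of the wire bail relative to the lever, rad: 0 pointing opposite to the lever's tip, 2.87 folded onto the lever's outer face, where it lies at the start; swings freely. Its pivot is on the lever, 13 mm from the lever's pivot: with the lever shut, 12 mm below and 5 mm inside (nearer the case than) the lever's pivot
- bail_bar (a point): middle of the bail's cross bar. The bail is a U of 4.4 mm wire, 38 mm wide outside along the case's x, 30 mm inside; the bar's centre line is 39 mm from the bail's pivot; the legs straddle the lever and the keeper. x runs along the bar
- keeper_seat (a point): where the bar's centre lies once hooked, in the keeper on the lid: an 18 mm wide hook with a level arm and an upturned lip. Lid shut: seat 10 mm outside the lid's -y face, 86 mm above the table; lip 18 to 21 mm outside that face, its top 7 mm above the seat: lift the bar over the lip, in behind it, and down. Moves with the lid
- jar_green: straight-sided jar of green underglaze with a white screw lid that has a green dot; 50 mm across, 72 mm tall, about 0.16 kg; origin at the centre of its underside, z up when it stands. At the start it stands on the 6 mm thick plywood ware board (220 x 310 mm, fixed). None if it is not there this time
- jar_red: straight-sided jar of red underglaze with a white screw lid that has a red dot; 50 mm across, 72 mm tall, about 0.16 kg; origin at the centre of its underside, z up when it stands. At the start it stands on the 6 mm thick plywood ware board (220 x 310 mm, fixed). None if it is not there this time
- jar_yellow: straight-sided jar of yellow underglaze with a white screw lid that has a yellow dot; 50 mm across, 72 mm tall, about 0.16 kg; origin at the centre of its underside, z up when it stands. At the start it stands on the 6 mm thick plywood ware board (220 x 310 mm, fixed). None if it is not there this time
- jar_blue: straight-sided jar of blue underglaze with a white screw lid that has a blue dot; 50 mm across, 72 mm tall, about 0.16 kg; origin at the centre of its underside, z up when it stands. At the start it stands on the 6 mm thick plywood ware board (220 x 310 mm, fixed). None if it is not there this time
- foam_block1: grey stiff foam filler block, 46 x 46 mm and 66 mm tall, 50 g, at the start on the same ware board as the jars; origin at the centre of its underside, z up, x and y across its flat sides
- foam_block2: grey stiff foam filler block, 46 x 46 mm and 66 mm tall, 50 g, at the start on the same ware board as the jars; origin at the centre of its underside, z up, x and y across its flat sides
- brush: bystander: brush, 190 mm long
- bisque_bowl: bystander: terracotta bowl, 104 mm across, 45 mm high
- tape_roll: bystander: roll of tape, 90 mm across, 24 mm high
- plaster_mould: bystander: plaster block 70 x 55 x 45 mm
- steel_rib: bystander: round steel scraper, 68 mm across, 5 mm thick
- bisque_tumbler: bystander: pale tumbler, 72 mm across, 80 mm tall
Things that resemble listed ones, but are neither listed nor needed, are in the scene too. What is shaped like the jar_red but pink is not meant. Leave any pink look-alike of the foam_block1 alone.

How it is judged (in metres and radians):
On the way, in this order (a step that is already met when the one before it is completed fails the run):
1. every jar stands in a pocket of its own and each pocket left over holds a foam block (((distance between jar_green and pocket1 below 0.016 m and angle between jar_green's own z axis and vertical below 0.2 rad) or (distance between jar_green and pocket2 below 0.016 m and angle between jar_green's own z axis and vertical below 0.2 rad) or (distance between jar_green and pocket3 below 0.016 m and angle between jar_green's own z axis and vertical below 0.2 rad) or (distance between jar_green and pocket4 below 0.016 m and angle between jar_green's own z axis and vertical below 0.2 rad)) and ((distance between jar_red and pocket1 below 0.016 m and angle between jar_red's own z axis and vertical below 0.2 rad) or (distance between jar_red and pocket2 below 0.016 m and angle between jar_red's own z axis and vertical below 0.2 rad) or (distance between jar_red and pocket3 below 0.016 m and angle between jar_red's own z axis and vertical below 0.2 rad) or (distance between jar_red and pocket4 below 0.016 m and angle between jar_red's own z axis and vertical below 0.2 rad)) and ((distance between jar_yellow and pocket1 below 0.016 m and angle between jar_yellow's own z axis and vertical below 0.2 rad) or (distance between jar_yellow and pocket2 below 0.016 m and angle between jar_yellow's own z axis and vertical below 0.2 rad) or (distance between jar_yellow and pocket3 below 0.016 m and angle between jar_yellow's own z axis and vertical below 0.2 rad) or (distance between jar_yellow and pocket4 below 0.016 m and angle between jar_yellow's own z axis and vertical below 0.2 rad)) and ((distance between jar_blue and pocket1 below 0.016 m and angle between jar_blue's own z axis and vertical below 0.2 rad) or (distance between jar_blue and pocket2 below 0.016 m and angle between jar_blue's own z axis and vertical below 0.2 rad) or (distance between jar_blue and pocket3 below 0.016 m and angle between jar_blue's own z axis and vertical below 0.2 rad) or (distance between jar_blue and pocket4 below 0.016 m and angle between jar_blue's own z axis and vertical below 0.2 rad)) and ((distance between jar_green and pocket1 below 0.016 m and angle between jar_green's own z axis and vertical below 0.2 rad) or (distance between jar_red and pocket1 below 0.016 m and angle between jar_red's own z axis and vertical below 0.2 rad) or (distance between jar_yellow and pocket1 below 0.016 m and angle between jar_yellow's own z axis and vertical below 0.2 rad) or (distance between jar_blue and pocket1 below 0.016 m and angle between jar_blue's own z axis and vertical below 0.2 rad) or (distance between foam_block1 and pocket1 below 0.016 m and angle between foam_block1's own z axis and vertical below 0.2 rad) or (distance between foam_block2 and pocket1 below 0.016 m and angle between foam_block2's own z axis and vertical below 0.2 rad)) and ((distance between jar_green and pocket2 below 0.016 m and angle between jar_green's own z axis and vertical below 0.2 rad) or (distance between jar_red and pocket2 below 0.016 m and angle between jar_red's own z axis and vertical below 0.2 rad) or (distance between jar_yellow and pocket2 below 0.016 m and angle between jar_yellow's own z axis and vertical below 0.2 rad) or (distance between jar_blue and pocket2 below 0.016 m and angle between jar_blue's own z axis and vertical below 0.2 rad) or (distance between foam_block1 and pocket2 below 0.016 m and angle between foam_block1's own z axis and vertical below 0.2 rad) or (distance between foam_block2 and pocket2 below 0.016 m and angle between foam_block2's own z axis and vertical below 0.2 rad)) and ((distance between jar_green and pocket3 below 0.016 m and angle between jar_green's own z axis and vertical below 0.2 rad) or (distance between jar_red and pocket3 below 0.016 m and angle between jar_red's own z axis and vertical below 0.2 rad) or (distance between jar_yellow and pocket3 below 0.016 m and angle between jar_yellow's own z axis and vertical below 0.2 rad) or (distance between jar_blue and pocket3 below 0.016 m and angle between jar_blue's own z axis and vertical below 0.2 rad) or (distance between foam_block1 and pocket3 below 0.016 m and angle between foam_block1's own z axis and vertical below 0.2 rad) or (distance between foam_block2 and pocket3 below 0.016 m and angle between foam_block2's own z axis and vertical below 0.2 rad)) and ((distance between jar_green and pocket4 below 0.016 m and angle between jar_green's own z axis and vertical below 0.2 rad) or (distance between jar_red and pocket4 below 0.016 m and angle between jar_red's own z axis and vertical below 0.2 rad) or (distance between jar_yellow and pocket4 below 0.016 m and angle between jar_yellow's own z axis and vertical below 0.2 rad) or (distance between jar_blue and pocket4 below 0.016 m and angle between jar_blue's own z axis and vertical below 0.2 rad) or (distance between foam_block1 and pocket4 below 0.016 m and angle between foam_block1's own z axis and vertical below 0.2 rad) or (distance between foam_block2 and pocket4 below 0.016 m and angle between foam_block2's own z axis and vertical below 0.2 rad))), for 0.2 s.
2. the lid is fully shut (value of joint case_lid below 0.04 rad), for 0.2 s.
3. the bail's cross bar lies hooked in the keeper behind its lip (value of joint case_lid below 0.04 rad and distance between bail_bar and keeper_seat below 0.0095 m and z of bail_bar in the frame of keeper_seat below 0.006 m), for 0.2 s.
4. the lever is snapped over, flat against the case (all of step 3 and value of joint latch_lever below 0.12 rad), for 0.2 s.
At the end, for the whole second after the job is handed in: every jar present, and a foam block in each other pocket, stands within 16 mm of its pocket floor's centre, tilted under 0.2 rad; lid under 0.04 rad; cross bar within 9.5 mm of the keeper seat and under 6 mm above it; lever under 0.12 rad (all of step 1 and all of step 4); the robot touches nothing.
It fails at once if a bystander is shifted by more than 40 mm (distance of any of brush, bisque_bowl, tape_roll, plaster_mould, steel_rib, bisque_tumbler from where it was at the start of the episode above 0.04 m).
Of jar_green, jar_red, jar_yellow, jar_blue only 2 to 4 are there at a start; the rules pass over those that are not, and their reading is None.
At some moment in a run one of jar_green, jar_red, jar_yellow, jar_blue, foam_block1, foam_block2 may be knocked a few centimetres aside while the robot is not near it.
Once in a run the grip may slacken for a moment while it holds something.
It also fails if it takes over 184 s, if anything falls off the work surface, if the arm or the gripper's body presses on something with over 40 N, if the wrist force passes 120 N, or if a joint passes its speed limit or range.

ROBOT

A 6-joint arm with a two-finger parallel gripper is mounted at the origin on the work surface. World frame = base frame: x ahead of the robot, y to its left, z up, the work surface at z = 0. Lengths are in m, angles in degrees, forces in N, time in s.
With the tool pointing down it reaches from about 0.275 to 0.725 m from the base axis. Payload 5.6 kg.
Tool frame: the origin (TCP) lies at the centre of the arm's flange, where the gripper is bolted on; the fingertips stand 173 mm ahead of it and the grasp point (between the pads) lies 155 mm ahead of it; z points along the fingers, y is the line along which they close (so a half turn about z gives the same grasp; the last joint's range is limited). The gripper opens to 85 mm and grips with 20 to 120 N. Pads are 22 mm wide; open, the fingers measure 114 mm over their backs; the gripper's body (76 mm by 85 mm) begins 54 mm behind the grasp point. The pads swing forward as they close: fully open they stand 13 mm farther back than shut.
Start: joints at [-55.714, 14.616, 6.199, 0, -81.583, -16.306], TCP at [0.17, -0.523, 0.405] pointing down, gripper open.
Joint ranges: [-168.99, 168.99], [-69.2, 112.95], [-62.41, 85.93], [-164.36, 98.24], [-168.68, -3.75], [-174.98, 174.98]. Speed limits (degrees/s): [147.25, 147.25, 180, 180, 180, 180].

INTERFACE

Orientations are given as a 3x3 rotation matrix whose columns are the frame's x, y, z axes.
In Python, from workcell import robot, viewer, workorder gives the robot as it stands. The module is installed in compiled form; this text tells all that it offers.
- The arm moves only by the shell command python3 -m pendant 'ROWS'. ROWS is JSON, one flat list of numbers, 5 for each row, row after row: the gripper's target within -1 to 1 (shut at 1, half-way at 0, fully open at -1), then the shift along the world's x, y, z scaled (see below), then the turn about the world's z scaled (see below). A call has exactly 5 rows; each row is the pose to reach, as a shift and turn from the pose commanded when the call began, turning the shorter way round; what a row does not reach only later rows make up. The controller multiplies each number of a shift by 0.1 m and each number of a turn by pi rad. A row lasts 1/10 s, in which the tool goes at most 50 mm and 8.59 degrees, less where a joint would pass 70% of its speed; a pose out of reach is approached as far as the arm can. A call with a number of a shift or a turn outside -1 to 1 is refused whole. A call with a gripper value outside its range is refused whole. The fingers move at their own pace and stop on an object; the grip force is fixed at half the most. Time passes only in rows, so rows that repeat a pose let the fingers close, or fill a call up. It gives the time, the measured TCP pose, the force, the opening and the grip force at its end, in the units of the state.
- robot.state(): the state, without advancing time (a new reading comes with each control period).
- viewer.get_image(name): name is "scene" or "top" or "wrist"; returns a dict with "img" (480x640x3 uint8, red, green, blue), "K" (3x3 intrinsics, pixels), "R" (3x3) and "t" (3): a world point X has camera coordinates R X + t. Camera axes: x right, y down, z forward; pixel columns grow to the right and rows downward; lengths in m; the calibration is good to about 2 mm. A picture is of the moment at which its call begins. There is no depth.
- workorder.hand_in(): hands the job in; it is judged then, once.
The state is a dict: "clock": time; "joints": joint angles; "dq": joint speeds; "effort": joint torques, N m; "tool_pos": TCP position; "tool_rot": TCP orientation; "force": force on the tool from outside, world axes, zero at the start; "wrist_torque": the same for the moment, N m; "finger_gap": opening from 0.0 (shut) to 1.0 (fully open); "grasp_force": force on a finger pad.
Only numpy, scipy, OpenCV 4.12 (cv2) and the standard library are available. Lean on these libraries where they do the work, as an engineer would, in place of code of your own. Each camera call takes 0.05 s, during which the arm holds its last target. There are 200 camera calls.

## Working session

There is one attempt and no reset: what is moved stays moved. The work goes in short steps, Python scripts to look and compute and a shell command to move; the robot and the scene stay as the last step left them, time stands still between calls to the robot, and variables do not carry over. Pictures are saved under pics/ and viewed, at most 14 in all, crops included, and the job is handed in when it is done.

```bash
mkdir -p pics; cat > h.py <<'E'
import numpy as np,cv2
from workcell import robot,viewer,workorder
def shot(n,f=None):
    d=viewer.get_image(n)
    d={k:np.array(v) for k,v in d.items()}
    if f: cv2.imwrite('pics/'+f,d['img'][:,:,::-1]); np.savez('pics/'+f[:-4],**d)
    return d
def load(f): return dict(np.load('pics/'+f+'.npz'))
def ray(d,u,v,z):
    c=-d['R'].T@d['t']; r=d['R'].T@np.linalg.inv(d['K'])@np.array([u,v,1.])
    return c+r*(z-c[2])/r[2]
def proj(d,X):
    p=d['K']@(d['R']@np.array(X)+d['t']); return p[:2]/p[2]
E
python3 - <<'E'
from h import *
np.set_printoptions(precision=3,suppress=True)
a=shot('top','top0.png');b=shot('scene','scene0.png')
for d in (a,b): print(d['K'],d['R'],-d['R'].T@d['t'])
print(robot.state())
E
```

```text
[[552.437   0.    311.376]
 [  0.    552.437 242.984]
 [  0.      0.      1.   ]] [[-0.003 -1.     0.002]
 [-0.997  0.002 -0.076]
 [ 0.076 -0.003 -0.997]] [ 0.444 -0.031  1.347]
[[440.633   0.    314.153]
 [  0.    440.633 243.327]
 [  0.      0.      1.   ]] [[ 0.791  0.612  0.01 ]
 [ 0.507 -0.646 -0.57 ]
 [-0.343  0.456 -0.821]] [ 0.821 -0.422  0.773]
{'clock': 0.1, 'joints': array([-55.715,  14.65 ,   6.138,  -0.025, -81.584, -16.307]), 'dq': array([ 0.004, -0.084,  0.124,  0.022,  0.006,  0.056]), 'effort': array([ -0.002, -38.761,  23.847,   5.378,  -0.004,   0.   ]), 'tool_pos': array([ 0.17 , -0.523,  0.404]), 'tool_rot': array([[-0.951, -0.309, -0.001],
       [-0.309,  0.951,  0.002],
       [ 0.   ,  0.002, -1.   ]]), 'force': array([ 0.432, -0.782,  0.686]), 'wrist_torque': array([-0.052,  0.009,  0.019]), 'grasp_force': 0.0, 'finger_gap': 0.9984846337927288}
```

View pics/top0.png

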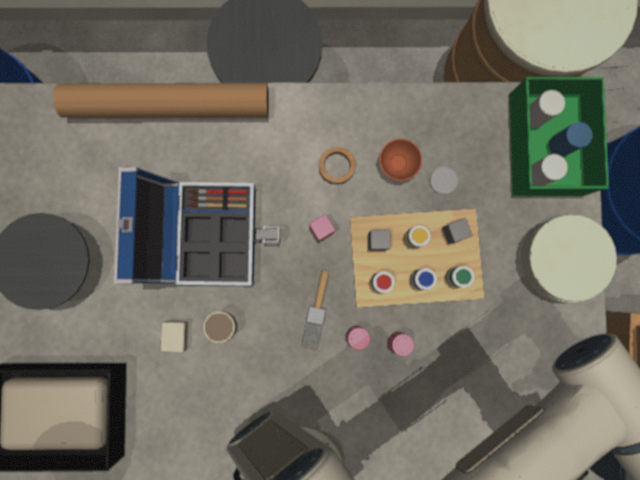

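View pics/scene0.png

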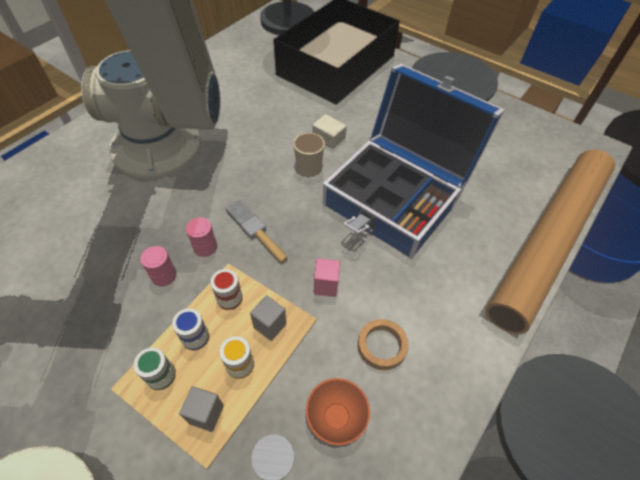

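Top view: case at px (178–254, 183–285), latch at (268,235), with case axes close to the world's. Four real jars stand on the board: red (384,282), blue (425,279), green (461,276), yellow (418,236). Grey blocks are at (380,240) and (457,231).

Look-alikes are pink jars (358,338) and (402,344), a pink block (322,228), and white-lidded jars in the green crate (552,102), (553,167). Four jars fill all four pockets, so no foam is needed.

```bash
cat >> h.py <<'E'
HUE={'red':[(0,6),(172,180)],'yellow':[(20,32)],'green':[(50,90)],'blue':[(105,130)]}
def jars(d,z=0.078,roi=(355,215,485,305)):
    x0,y0,x1,y1=roi; h=cv2.cvtColor(d['img'],cv2.COLOR_RGB2HSV); out={}
    for k,rs in HUE.items():
        m=np.zeros(h.shape[:2],np.uint8)
        for a,b in rs: m|=cv2.inRange(h,(a,150 if k!='green' else 90,50),(b,255,255))
        q=np.zeros_like(m); q[y0:y1,x0:x1]=m[y0:y1,x0:x1]
        n,l,s,c=cv2.connectedComponentsWithStats(q)
        if n<2: continue
        i=1+np.argmax(s[1:,4]); out[k]=(c[i].round(1),s[i,4],ray(d,*c[i],z)[:2].round(4))
    return out
E
python3 - <<'E'
from h import *
d=load('top0'); 
for k,v in jars(d).items(): print(k,v)
im=d['img'][:,:,::-1]
a=cv2.resize(im[165:300,110:290],None,fx=4,fy=4,interpolation=cv2.INTER_CUBIC)
b=cv2.resize(im[205:310,345:490],None,fx=5,fy=5,interpolation=cv2.INTER_CUBIC)
cv2.imwrite('pics/c1.png',a); cv2.imwrite('pics/c2.png',b)
E
```

```text
red (array([383.6, 281.6]), np.int32(124), array([ 0.4517, -0.1991]))
yellow (array([419.2, 235.3]), np.int32(124), array([ 0.5582, -0.2827]))
green (array([463.1, 276.3]), np.int32(130), array([ 0.4635, -0.3818]))
blue (array([425.6, 278.6]), np.int32(112), array([ 0.4585, -0.2956]))
```

View pics/c1.png

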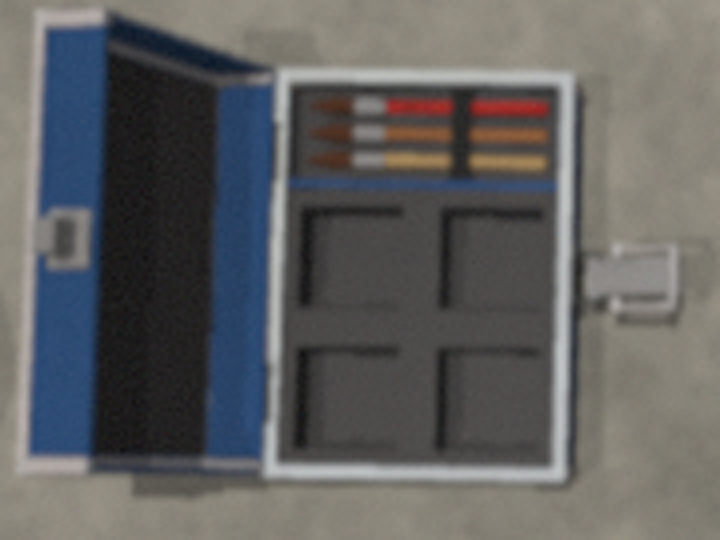

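View pics/c2.png

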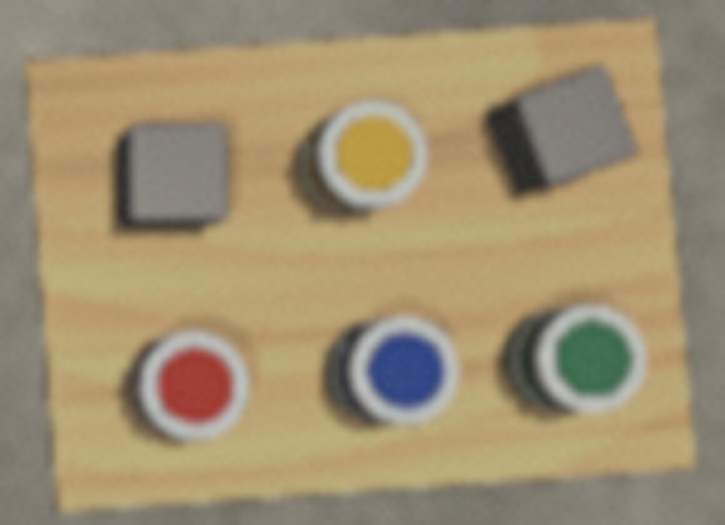

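The crop shows the four round jars with red, blue, green and yellow dots. The case's rim corners are at crop px (278,70), (576,72), (572,482), (266,478). Four empty pockets lie left of the latch at (590–680, 285), with the brush strip on top.

```bash
python3 - <<'E'
from h import *
np.set_printoptions(precision=4,suppress=True)
d=load('top0')
f=lambda u,v,z: ray(d,(u+.5)/4-.5+110,(v+.5)/4-.5+165,z)[:2]
c=np.array([f(*p,.07) for p in [(278,70),(576,72),(572,482),(266,478)]])
print(c,c.mean(0), [np.linalg.norm(c[i]-c[i-1]) for i in range(4)])
ey=(c[0]-c[1])+(c[3]-c[2]); ex=(c[0]-c[3])+(c[1]-c[2])
print('yaw',np.degrees(np.arctan2(-ey[0],ey[1])),np.degrees(np.arctan2(ex[1],ex[0])))
for p in [(302,208),(442,208),(297,347),(438,347)]: print(f(p[0]+52,p[1]+52,.068))
E
```

```text
[[0.6849 0.2747]
 [0.6834 0.1007]
 [0.4445 0.1017]
 [0.4473 0.2779]] [0.565  0.1887] [np.float64(0.23764724736392662), np.float64(0.17401575270129158), np.float64(0.2388259841109131), np.float64(0.17619182470514697)]
yaw -0.7048221716501698 -0.5037600537453012
[0.5735 0.2293]
[0.5733 0.1479]
[0.4928 0.2311]
[0.4925 0.1496]
```

```bash
p="python3 -m pendant"
$p '[-1,0.2,0.1,0,0.04, -1,0.4,0.2,0,0.08, -1,0.6,0.3,0,0.12, -1,0.8,0.4,0,0.16, -1,1,0.5,0,0.2]' >/dev/null
$p '[-1,0.2,0.1,-0.1,0.04, -1,0.4,0.2,-0.2,0.08, -1,0.6,0.3,-0.3,0.12, -1,0.8,0.4,-0.4,0.16, -1,1,0.5,-0.6,0.197]' >/dev/null
$p '[-1,0.2,0.1,0,0, -1,0.4,0.2,0,0, -1,0.6,0.3,0,0, -1,0.9,0.41,0,0, -1,0.935,0.41,0,0]'
python3 - <<'E'
from h import *
s=robot.state(); print(s['tool_pos'],s['tool_rot'],s['force'])
d=shot('top','top1.png')
for k,v in jars(d).items(): print(k,v)
w=shot('wrist','w1.png'); print(-w['R'].T@w['t'],w['R'])
E
```

```text
clock: 1.6
tool_pos: [0.4656, -0.3808, 0.3436]
tool_rot: [[-0.007, -1.0, -0.001], [-1.0, 0.007, 0.001], [-0.001, 0.001, -1.0]]
force: [-1.5, -0.7, -0.4]
finger_gap: 1.002
grasp_force: 0.0
[ 0.46558643 -0.38080517  0.34364777] [[-7.41295973e-03 -9.99972351e-01 -5.87251466e-04]
 [-9.99972060e-01  7.41238957e-03  9.67195742e-04]
 [-9.62816063e-04  5.94404841e-04 -9.99999360e-01]] [-1.47205023 -0.72716852 -0.37453214]
red (array([383.4, 281.6]), np.int32(118), array([ 0.4519, -0.1987]))
green (array([468.5, 278.5]), np.int32(4), array([ 0.4584, -0.394 ]))
[ 0.46458841 -0.46331109  0.312975  ] [[-9.99967305e-01  8.02602505e-03  9.85517156e-04]
 [ 7.92367835e-03  9.48232771e-01  3.17477285e-01]
 [ 1.61358098e-03  3.17474714e-01 -9.48265365e-01]]
```

View pics/w1.png

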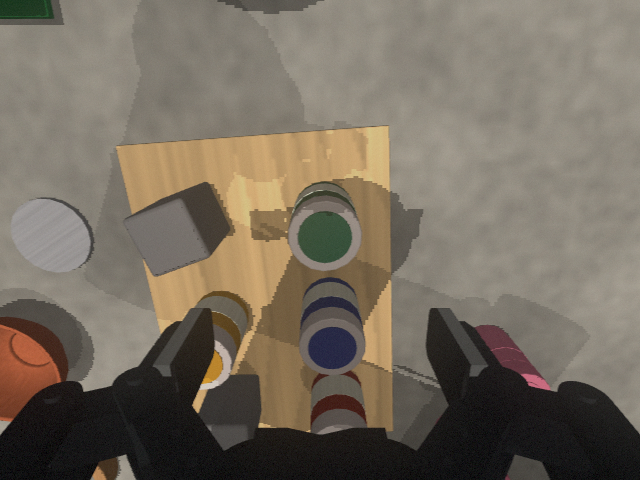

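Wrist view: green dot at (325,236), blue at (332,346), with the fingers at the bottom. I check the dot positions against the calibration.

```bash
python3 - <<'E'
from h import *
w=load('w1')
for k,v in jars(w,roi=(120,150,400,440)).items(): print(k,v)
print(proj(w,(.4656,-.3808,.3436-.155)))
E
```

```text
red (array([337.1, 405.2]), np.int32(534), array([ 0.4526, -0.245 ]))
yellow (array([236.5, 297. ]), np.int32(2), array([ 0.524 , -0.3403]))
green (array([328.5, 257. ]), np.int32(2), array([ 0.4593, -0.3699]))
[318.66628078 336.66424613]
```

```bash
python3 - <<'E'
from h import *
w=load('w1')
for p in [(325,236),(332,346)]: print(ray(w,*p,.078), cv2.cvtColor(w['img'],cv2.COLOR_RGB2HSV)[p[1],p[0]])
E
```

```text
[ 0.46158426 -0.3849703   0.078     ] [61 76 81]
[ 0.45673215 -0.29935777  0.078     ] [120 100  69]
```

Green is at about (0.4625, -0.383), so I descend and grip.

```bash
p="python3 -m pendant"
$p '[-1,-0.03,-0.02,-0.2,0, -1,-0.03,-0.02,-0.4,0, -1,-0.03,-0.02,-0.6,0, -1,-0.03,-0.02,-0.8,0, -1,-0.03,-0.02,-0.9,0]' >/dev/null
$p '[-1,0,0,-0.15,0, -1,0,0,-0.32,0, -1,0,0,-0.32,0, 1,0,0,-0.32,0, 1,0,0,-0.32,0]' >/dev/null
$p '[1,0,0,0,0, 1,0,0,0,0, 1,0,0,0,0, 1,0,0,0,0, 1,0,0,0,0]'
$p '[1,0,0,0.2,0, 1,0,0,0.4,0, 1,0,0,0.6,0, 1,0,0,0.8,0, 1,0,0,1,0]'
```

```text
clock: 3.2
tool_pos: [0.4608, -0.3845, 0.2243]
tool_rot: [[-0.009, -1.0, 0.002], [-1.0, 0.009, -0.002], [0.002, -0.002, -1.0]]
force: [0.6, -0.4, 6.1]
finger_gap: 0.569
grasp_force: 61.9
clock: 3.7
tool_pos: [0.46, -0.3838, 0.323]
tool_rot: [[-0.01, -1.0, -0.001], [-1.0, 0.01, 0.001], [-0.001, 0.001, -1.0]]
force: [0.5, -0.6, -1.8]
finger_gap: 0.565
grasp_force: 62.6
```

```bash
p="python3 -m pendant"
$p '[1,0,0.2,0.1,0, 1,0,0.4,0.2,0, 1,0,0.6,0.2,0, 1,0,0.8,0.2,0, 1,0,1,0.2,0]' >/dev/null
$p '[1,0,0.2,0,0, 1,0,0.4,0,0, 1,0,0.6,0,0, 1,0,0.8,0,0, 1,0,1,0,0]' >/dev/null
$p '[1,0,0.2,0,0, 1,0,0.4,0,0, 1,0,0.6,0,0, 1,0,0.8,0,0, 1,0,1,0,0]'
$p '[1,0,0.2,0,0, 1,0,0.4,0,0, 1,0,0.6,0,0, 1,0,0.8,0,0, 1,0,1,0,0]' >/dev/null
$p '[1,0.1,0.2,0,0, 1,0.2,0.4,0,0, 1,0.3,0.6,0,0, 1,0.3,0.8,0,0, 1,0.3,1,0,0]' >/dev/null
$p '[1,0,0.2,0,0, 1,0,0.4,0,0, 1,0,0.6,0,0, 1,0,0.8,0,0, 1,0,0.9,0,0]'
python3 - <<'E'
from h import *
d=shot('top','top2.png'); shot('scene','scene2.png'); s=robot.state(); print(s['tool_pos'],s['finger_gap'])
for k,v in jars(d).items(): print(k,v)
w=shot('wrist','w2.png')
a=np.hstack([w['img'][::1,::1],load('scene2')['img']]); cv2.imwrite('pics/v2.png',cv2.resize(a[:,:,::-1],(800,300),interpolation=cv2.INTER_AREA))
E
```

```text
clock: 5.2
tool_pos: [0.4598, -0.0833, 0.3423]
tool_rot: [[-0.01, -1.0, -0.001], [-1.0, 0.01, 0.001], [-0.001, 0.001, -1.0]]
force: [0.2, -0.3, -2.2]
finger_gap: 0.568
grasp_force: 62.7
clock: 6.7
tool_pos: [0.4902, 0.2074, 0.3422]
tool_rot: [[-0.009, -1.0, -0.001], [-1.0, 0.009, -0.0], [0.0, 0.001, -1.0]]
force: [0.3, -0.2, -2.0]
finger_gap: 0.567
grasp_force: 62.6
[0.49026558 0.20697471 0.34221784] 0.5690737803391225
red (array([383.5, 281.7]), np.int32(125), array([ 0.4517, -0.199 ]))
yellow (array([419.3, 235.3]), np.int32(126), array([ 0.5582, -0.2828]))
blue (array([425.6, 278.6]), np.int32(116), array([ 0.4585, -0.2955]))
```

View pics/v2.png

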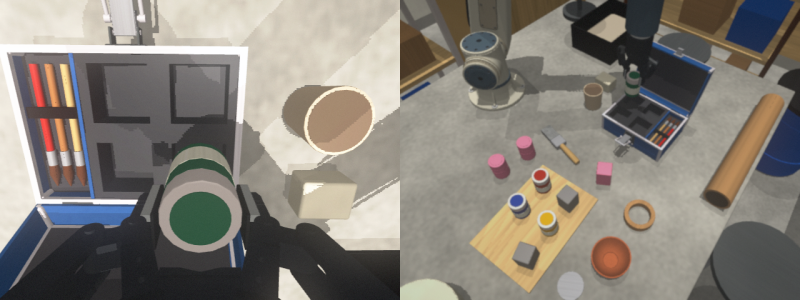

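The jar is held upright. The -y pockets show at about (192,149) and (317,149) in the full wrist frame, so I refine the pocket position from this closer view.

```bash
python3 - <<'E'
from h import *
w=load('w2'); im=w['img'][:,:,::-1]
# image outline of estimated pockets, -y row
for c in [(.5735,.1485),(.4925,.1496),(.4925,.231)]:
    q=np.array([proj(w,(c[0]+a*.03,c[1]+b*.03,.068)) for a,b in[(1,1),(1,-1),(-1,-1),(-1,1)]]); print(q.round())
    cv2.polylines(im:=np.ascontiguousarray(im),[q.astype(int)],1,(0,0,255),1)
cv2.imwrite('pics/v3.png',cv2.resize(im[50:350,100:420],None,fx=2,fy=2))
E
```

```text
[[150. 198.]
 [135. 103.]
 [233. 102.]
 [240. 198.]]
[[272. 199.]
 [267. 104.]
 [364. 103.]
 [362. 198.]]
[[277. 307.]
 [273. 230.]
 [361. 229.]
 [359. 307.]]
```

View pics/v3.png

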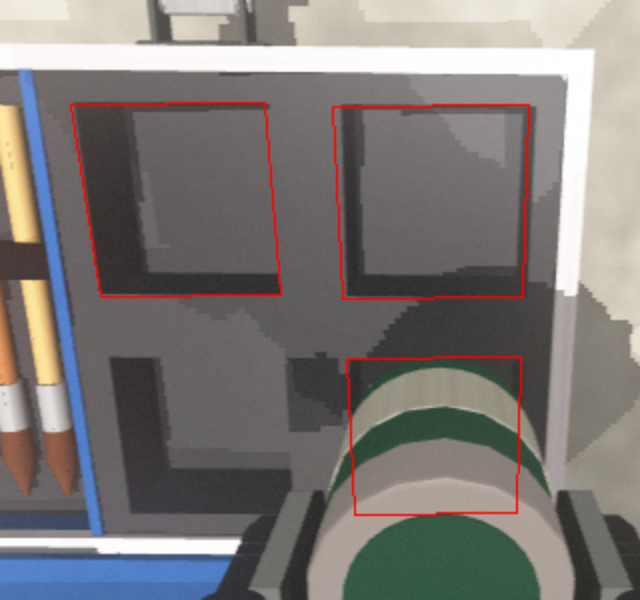

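The estimate is within 2–3 mm, with the low-x pockets at x ≈ 0.491. I lower the green jar there.

```bash
p="python3 -m pendant"
$p '[1,0,0.235,0,0, 1,0,0.235,0,0, 1,0,0.235,-0.1,0, 1,0,0.235,-0.2,0, 1,0,0.235,-0.3,0]' >/dev/null
$p '[1,0,0,-0.15,0, 1,0,0,-0.3,0, 1,0,0,-0.45,0, 1,0,0,-0.6,0, 1,0,0,-0.64,0]'
$p '[-0.45,0,0,0,0, -0.45,0,0,0,0, -0.45,0,0,0,0, -0.45,0,0,0.1,0, -0.45,0,0,0.3,0]'
$p '[-0.45,0,0,0.2,0, -0.45,0,0,0.4,0, -0.45,0,0,0.6,0, -0.45,0,0,0.8,0, -0.45,0,0,0.8,0]'
python3 - <<'E'
from h import *
d=shot('top','top3.png'); w=shot('wrist','w3.png'); s=robot.state(); print(s['tool_pos'],s['finger_gap'])
for k,v in jars(d).items(): print(k,v)
print(jars(d,.102,(170,180,260,290)))
E
```

```text
clock: 7.85
tool_pos: [0.4898, 0.2286, 0.2482]
tool_rot: [[-0.01, -1.0, -0.002], [-1.0, 0.01, -0.002], [0.002, 0.002, -1.0]]
force: [-10.2, -2.8, 24.1]
finger_gap: 0.565
grasp_force: 68.0
clock: 8.35
tool_pos: [0.4899, 0.229, 0.2783]
tool_rot: [[-0.01, -1.0, -0.002], [-1.0, 0.01, -0.002], [0.002, 0.002, -1.0]]
force: [-0.4, -0.1, -0.8]
finger_gap: 0.725
grasp_force: 0.0
clock: 8.85
tool_pos: [0.491, 0.2295, 0.3628]
tool_rot: [[-0.009, -1.0, 0.006], [-1.0, 0.009, 0.004], [-0.004, -0.006, -1.0]]
force: [-0.6, -0.1, 0.5]
finger_gap: 0.726
grasp_force: 0.0
[0.49025839 0.22934029 0.3595533 ] 0.724270205319819
red (array([383.6, 281.6]), np.int32(124), array([ 0.4517, -0.1991]))
yellow (array([419.2, 235.3]), np.int32(125), array([ 0.5581, -0.2827]))
blue (array([425.6, 278.6]), np.int32(114), array([ 0.4584, -0.2956]))
{'red': (array([236.9, 191.9]), np.int32(56), array([0.656 , 0.1354])), 'green': (array([194.4, 264.6]), np.int32(118), array([0.491 , 0.2297])), 'blue': (array([173.1, 204.4]), np.int32(218), array([0.6277, 0.2798]))}
```

View pics/w3.png

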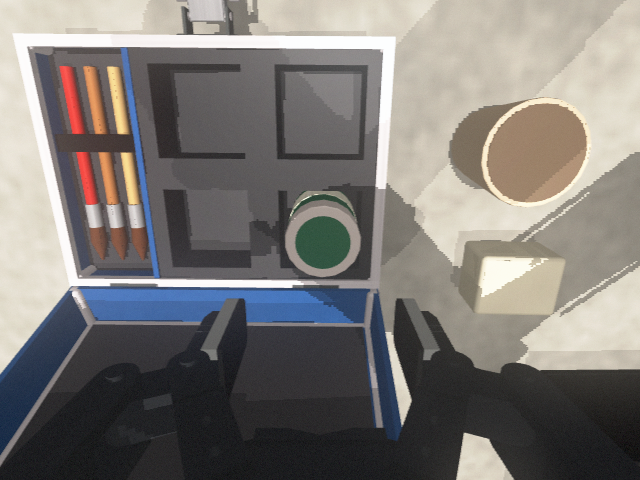

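Green stands in its pocket at (0.491, 0.230), dot at (323,243) in the wrist view. Next is red.

```bash
p="python3 -m pendant"
$p '[-1,0,-0.2,0,0, -1,0,-0.4,0,0, -1,0,-0.6,0,0, -1,0,-0.8,0,0, -1,0,-1,0,0]' >/dev/null
$p '[-1,0,-0.2,0,0, -1,0,-0.4,0,0, -1,0,-0.6,0,0, -1,0,-0.8,0,0, -1,0,-1,0,0]' >/dev/null
$p '[-1,-0.1,-0.2,0,0, -1,-0.2,-0.4,0,0, -1,-0.3,-0.6,0,0, -1,-0.39,-0.8,0,0, -1,-0.39,-1,0,0]'
python3 - <<'E'
from h import *
d=shot('top')
for k,v in jars(d).items(): print(k,v)
E
$p '[-1,0,-0.2,0,0, -1,0,-0.4,0,0, -1,0,-0.6,0,0, -1,0,-0.8,0,0, -1,0,-1,0,0]' >/dev/null
$p '[-1,0,-0.28,-0.1,0, -1,0,-0.28,-0.2,0, -1,0,-0.28,-0.3,0, -1,0,-0.28,-0.4,0, -1,0,-0.28,-0.4,0]'
python3 - <<'E'
from h import *
w=shot('wrist','w4.png'); s=robot.state(); print(s['tool_pos'])
print(jars(w,roi=(200,100,450,400)))
E
```

```text
clock: 10.45
tool_pos: [0.4496, -0.072, 0.3582]
tool_rot: [[-0.01, -1.0, -0.001], [-1.0, 0.01, -0.0], [0.0, 0.001, -1.0]]
force: [0.2, 0.2, 0.5]
finger_gap: 1.0
grasp_force: 0.0
red (array([383.5, 281.6]), np.int32(123), array([ 0.4518, -0.199 ]))
yellow (array([419.2, 235.3]), np.int32(124), array([ 0.5582, -0.2827]))
blue (array([425.6, 278.6]), np.int32(111), array([ 0.4583, -0.2956]))
clock: 11.5
tool_pos: [0.4507, -0.198, 0.3169]
tool_rot: [[-0.009, -1.0, -0.003], [-1.0, 0.009, 0.001], [-0.001, 0.003, -1.0]]
force: [0.5, 0.3, -0.2]
finger_gap: 1.004
grasp_force: 0.0
[ 0.45103857 -0.19809988  0.31798725]
{'red': (array([320.4, 250.9]), np.int32(2527), array([ 0.45  , -0.2011]))}
```

```bash
p="python3 -m pendant"
$p '[-1,0,-0.01,-0.25,0, -1,0,-0.01,-0.5,0, -1,0,-0.01,-0.75,0, -1,0,-0.01,-0.95,0, -1,0,-0.01,-0.95,0]'
$p '[1,0,0,0,0, 1,0,0,0,0, 1,0,0,0,0, 1,0,0,0,0, 1,0,0,0,0]'
$p '[1,0,0,0,0, 1,0,0,0.1,0, 1,0,0,0.4,0, 1,0,0,0.7,0, 1,0,0,1,0]'
$p '[1,0,0.2,0.2,0, 1,0,0.4,0.2,0, 1,0,0.6,0.2,0, 1,0,0.8,0.2,0, 1,0,1,0.2,0]' >/dev/null
$p '[1,0,0.2,0,0, 1,0,0.4,0,0, 1,0,0.6,0,0, 1,0,0.8,0,0, 1,0,1,0,0]'
python3 - <<'E'
from h import *
d=shot('top')
for k,v in jars(d).items(): print(k,v)
w=shot('wrist','w5.png')
E
```

```text
clock: 12.05
tool_pos: [0.4505, -0.199, 0.2218]
tool_rot: [[-0.009, -1.0, -0.005], [-1.0, 0.009, 0.001], [-0.001, 0.005, -1.0]]
force: [-0.8, 0.1, 1.1]
finger_gap: 1.002
grasp_force: 0.0
clock: 12.55
tool_pos: [0.4519, -0.1998, 0.2254]
tool_rot: [[-0.009, -1.0, 0.003], [-1.0, 0.009, -0.001], [0.001, -0.003, -1.0]]
force: [-1.6, 0.7, 6.5]
finger_gap: 0.569
grasp_force: 62.1
clock: 13.05
tool_pos: [0.451, -0.1995, 0.3254]
tool_rot: [[-0.01, -1.0, 0.0], [-1.0, 0.01, 0.0], [-0.0, -0.0, -1.0]]
force: [1.4, -0.5, -2.3]
finger_gap: 0.564
grasp_force: 62.3
clock: 14.05
tool_pos: [0.4509, 0.0011, 0.3443]
tool_rot: [[-0.01, -1.0, 0.0], [-1.0, 0.01, 0.0], [-0.0, -0.0, -1.0]]
force: [0.8, 0.7, -1.4]
finger_gap: 0.569
grasp_force: 62.3
yellow (array([419.2, 235.3]), np.int32(125), array([ 0.5581, -0.2827]))
blue (array([425.6, 278.6]), np.int32(113), array([ 0.4584, -0.2957]))
```

```bash
p="python3 -m pendant"
$p '[1,0.2,0.2,0,0, 1,0.4,0.4,0,0, 1,0.6,0.6,0,0, 1,0.8,0.8,0,0, 1,1,1,0,0]' >/dev/null
$p '[1,0.2,0.2,0,0, 1,0.22,0.4,0,0, 1,0.22,0.6,0,0, 1,0.22,0.8,0,0, 1,0.22,1,0,0]' >/dev/null
$p '[1,0,0.2,0,0, 1,0,0.28,0,0, 1,0,0.28,0,0, 1,0,0.28,-0.1,0, 1,0,0.28,-0.2,0]'
python3 - <<'E'
from h import *
w=shot('wrist','w6.png'); s=robot.state(); print(s['tool_pos'],s['finger_gap'])
z=s['tool_pos'][2]-.2235+.078
print(z,jars(w,z,roi=(200,100,450,440)))
E
```

```text
clock: 15.65
tool_pos: [0.5732, 0.2278, 0.323]
tool_rot: [[-0.01, -1.0, 0.0], [-1.0, 0.01, 0.0], [-0.0, -0.0, -1.0]]
force: [-0.1, -0.3, -2.5]
finger_gap: 0.564
grasp_force: 62.6
[0.57270758 0.2275371  0.32052797] 0.5623554884659105
0.1750279681181311 {'red': (array([320.1, 342.8]), np.int32(6505), array([0.5736, 0.2261])), 'green': (array([442.7, 275.6]), np.int32(57), array([0.5311, 0.1996])), 'blue': (array([247.5, 167.7]), np.int32(560), array([0.5956, 0.162 ]))}
```

```bash
p="python3 -m pendant"
$p '[1,0,0.03,-0.2,0, 1,0,0.03,-0.4,0, 1,0,0.03,-0.6,0, 1,0,0.03,-0.73,0, 1,0,0.03,-0.73,0]'
$p '[-0.45,0,0,0,0, -0.45,0,0,0,0, -0.45,0,0,0,0, -0.45,0,0,0.1,0, -0.45,0,0,0.3,0]'
$p '[-0.45,0,-0.1,0.2,0, -0.45,0,-0.3,0.4,0, -0.45,0,-0.5,0.6,0, -0.45,0,-0.7,0.8,0, -0.45,0,-1,0.8,0]' 
$p '[-1,-0.1,-0.2,0,0, -1,-0.2,-0.4,0,0, -1,-0.4,-0.6,0,0, -1,-0.5,-0.8,0,0, -1,-0.6,-1,0,0]' >/dev/null
$p '[-1,-0.1,-0.2,0,0, -1,-0.2,-0.4,0,0, -1,-0.4,-0.6,0,0, -1,-0.5,-0.8,0,0, -1,-0.5,-1,0,0]'
python3 - <<'E'
from h import *
d=shot('top','top6.png'); s=robot.state(); print(s['tool_pos'],s['finger_gap'])
for k,v in jars(d).items(): print(k,v)
print(jars(d,.102,(170,205,260,290)))
E
```

```text
clock: 16.2
tool_pos: [0.5731, 0.2308, 0.2499]
tool_rot: [[-0.01, -1.0, -0.001], [-1.0, 0.01, -0.001], [0.001, 0.001, -1.0]]
force: [0.3, -0.4, -2.1]
finger_gap: 0.566
grasp_force: 64.2
clock: 16.7
tool_pos: [0.5729, 0.2312, 0.2802]
tool_rot: [[-0.01, -1.0, -0.003], [-1.0, 0.01, -0.002], [0.002, 0.003, -1.0]]
force: [0.6, 0.2, -0.6]
finger_gap: 0.725
grasp_force: 0.0
clock: 17.2
tool_pos: [0.5739, 0.1312, 0.3651]
tool_rot: [[-0.008, -1.0, 0.007], [-1.0, 0.008, 0.002], [-0.002, -0.007, -1.0]]
force: [0.6, -0.6, -0.4]
finger_gap: 0.726
grasp_force: 0.0
clock: 18.2
tool_pos: [0.462, -0.0697, 0.3617]
tool_rot: [[-0.009, -1.0, 0.001], [-1.0, 0.009, 0.0], [-0.0, -0.001, -1.0]]
force: [0.6, 0.5, 0.4]
finger_gap: 1.001
grasp_force: 0.0
[ 0.46245567 -0.07147652  0.36170356] 0.999678851696071
yellow (array([419.3, 235.3]), np.int32(126), array([ 0.5582, -0.2828]))
blue (array([425.6, 278.6]), np.int32(112), array([ 0.4584, -0.2956]))
{'red': (array([194.2, 227.9]), np.int32(132), array([0.5739, 0.2312])), 'green': (array([193.6, 262.2]), np.int32(72), array([0.4963, 0.2316])), 'blue': (array([172.5, 238.8]), np.int32(363), array([0.5493, 0.2801]))}
```

```bash
p="python3 -m pendant"
$p '[-1,0,-0.2,0,0, -1,0,-0.4,0,0, -1,0,-0.6,0,0, -1,-0.05,-0.8,0,0, -1,-0.05,-1,0,0]' >/dev/null
$p '[-1,0,-0.2,0,0, -1,0,-0.4,0,0, -1,0,-0.6,-0.1,0, -1,0,-0.8,-0.2,0, -1,0,-1,-0.3,0]' >/dev/null
$p '[-1,0,-0.2,0,0, -1,0,-0.26,-0.1,0, -1,0,-0.26,-0.1,0, -1,0,-0.26,-0.1,0, -1,0,-0.26,-0.1,0]'
python3 - <<'E'
from h import *
w=shot('wrist','w7.png'); s=robot.state(); print(s['tool_pos'])
print(jars(w,roi=(200,100,450,400)))
E
```

```text
clock: 19.75
tool_pos: [0.4584, -0.2941, 0.3211]
tool_rot: [[-0.009, -1.0, 0.001], [-1.0, 0.009, -0.0], [0.0, -0.001, -1.0]]
force: [0.5, 0.5, 0.1]
finger_gap: 1.0
grasp_force: 0.0
[ 0.45845989 -0.29401988  0.32120381]
{'yellow': (array([204., 207.]), np.int32(1), array([ 0.5267, -0.324 ]))}
```

```bash
p="python3 -m pendant"
$p '[-1,0,-0.03,-0.25,0, -1,0,-0.03,-0.5,0, -1,0,-0.03,-0.75,0, -1,0,-0.03,-0.98,0, -1,0,-0.03,-0.98,0]' >/dev/null
$p '[1,0,0,0,0, 1,0,0,0,0, 1,0,0,0,0, 1,0,0,0,0, 1,0,0,0,0]'
$p '[1,0,0,0,0, 1,0,0,0.1,0, 1,0,0,0.4,0, 1,0,0,0.7,0, 1,0,0,1,0]'
$p '[1,0,0.2,0.2,0, 1,0,0.4,0.2,0, 1,0,0.6,0.2,0, 1,0,0.8,0.2,0, 1,0,1,0.2,0]' >/dev/null
$p '[1,0,0.2,0,0, 1,0,0.4,0,0, 1,0,0.6,0,0, 1,0,0.8,0,0, 1,0,1,0,0]'
$p '[1,0,0.2,0,0, 1,0,0.4,0,0, 1,0,0.6,0,0, 1,0,0.8,0,0, 1,0,1,0,0]' >/dev/null
$p '[1,0,0.2,0,0, 1,0,0.4,0,0, 1,0.1,0.6,0,0, 1,0.2,0.8,0,0, 1,0.33,1,0,0]'
python3 - <<'E'
from h import *
d=shot('top','top8.png'); s=robot.state(); print(s['tool_pos'],s['finger_gap'])
for k,v in jars(d).items(): print(k,v)
print(jars(d,.102,(170,205,260,290)))
E
```

```text
clock: 20.8
tool_pos: [0.459, -0.2979, 0.2247]
tool_rot: [[-0.009, -1.0, 0.003], [-1.0, 0.009, -0.002], [0.002, -0.003, -1.0]]
force: [-0.0, 1.1, 6.2]
finger_gap: 0.565
grasp_force: 62.6
clock: 21.3
tool_pos: [0.4579, -0.2975, 0.3243]
tool_rot: [[-0.01, -1.0, -0.0], [-1.0, 0.01, 0.0], [-0.0, 0.0, -1.0]]
force: [0.2, -0.0, -1.7]
finger_gap: 0.565
grasp_force: 62.3
clock: 22.3
tool_pos: [0.4579, -0.0968, 0.3432]
tool_rot: [[-0.01, -1.0, 0.0], [-1.0, 0.01, 0.0], [-0.0, -0.0, -1.0]]
force: [0.5, 1.4, -2.4]
finger_gap: 0.57
grasp_force: 62.3
clock: 23.3
tool_pos: [0.4911, 0.1031, 0.3433]
tool_rot: [[-0.01, -1.0, 0.0], [-1.0, 0.01, 0.001], [-0.001, -0.0, -1.0]]
force: [0.1, 0.6, -1.8]
finger_gap: 0.57
grasp_force: 62.3
[0.4929615  0.10541219 0.34299828] 0.5686343343472792
yellow (array([419.3, 235.3]), np.int32(125), array([ 0.5582, -0.2829]))
{'blue': (array([172.8, 222.6]), np.int32(200), array([0.5863, 0.2799]))}
```

```bash
p="python3 -m pendant"
$p '[1,0,0.2,0,0, 1,0,0.4,0,0, 1,0,0.45,0,0, 1,0,0.45,-0.1,0, 1,0,0.45,-0.2,0]'
python3 - <<'E'
from h import *
w=shot('wrist','w9.png'); s=robot.state(); print(s['tool_pos'],s['finger_gap'])
im=np.ascontiguousarray(w['img'][:,:,::-1])
z=s['tool_pos'][2]-.2235+.078; print(z)
for c in [(318,343)]: print(ray(w,*c,z))
cv2.imwrite('pics/v9.png',im)
E
```

```text
clock: 23.85
tool_pos: [0.491, 0.1469, 0.322]
tool_rot: [[-0.01, -1.0, -0.0], [-1.0, 0.01, 0.0], [-0.0, 0.0, -1.0]]
force: [0.4, -0.1, -1.9]
finger_gap: 0.564
grasp_force: 62.4
[0.49042404 0.14650772 0.31980495] 0.568713934030721
0.1743049506493945
[0.49212193 0.14518249 0.17430495]
```

View pics/v9.png

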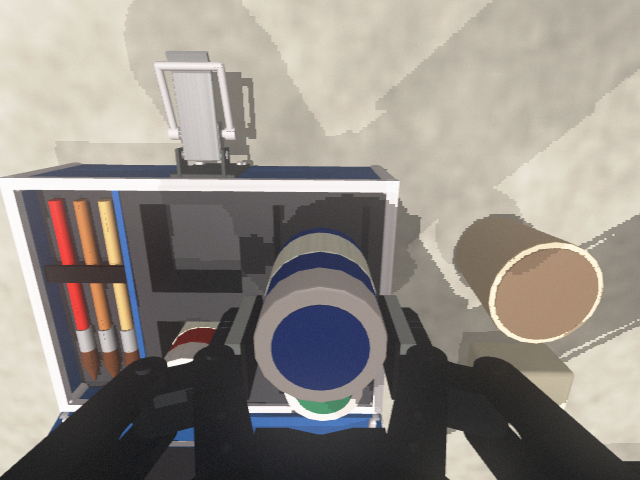

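Blue jar held upright over its pocket. The latch (150–250, 50–170) shows the lever sticking out with the bail folded on it, bar at about (190,66).

```bash
p="python3 -m pendant"
$p '[1,0,0.03,-0.2,0, 1,0,0.03,-0.4,0, 1,0,0.03,-0.6,0, 1,0,0.03,-0.72,0, 1,0,0.03,-0.72,0]'
$p '[-0.45,0,0,0,0, -0.45,0,0,0,0, -0.45,0,0,0,0, -0.45,0,0,0.1,0, -0.45,0,0,0.3,0]'
$p '[-0.45,0,-0.1,0.2,0, -0.45,0,-0.3,0.4,0, -0.45,0,-0.5,0.6,0, -0.45,0,-0.7,0.8,0, -0.45,0,-1,0.8,0]' 
$p '[-1,0.1,-0.2,0,0, -1,0.2,-0.4,0,0, -1,0.3,-0.6,0,0, -1,0.4,-0.8,0,0, -1,0.5,-1,0,0]' >/dev/null
$p '[-1,0.1,-0.2,0,0, -1,0.15,-0.4,0,0, -1,0.15,-0.6,0,0, -1,0.15,-0.8,0,0, -1,0.15,-1,0,0]'
python3 - <<'E'
from h import *
d=shot('top','top10.png'); s=robot.state(); print(s['tool_pos'],s['finger_gap'])
for k,v in jars(d).items(): print(k,v)
print(jars(d,.102,(180,205,260,290)))
E
```

```text
clock: 24.4
tool_pos: [0.491, 0.1496, 0.2496]
tool_rot: [[-0.01, -1.0, -0.002], [-1.0, 0.01, -0.002], [0.002, 0.002, -1.0]]
force: [0.2, -0.3, 0.2]
finger_gap: 0.567
grasp_force: 64.1
clock: 24.9
tool_pos: [0.4909, 0.1502, 0.2806]
tool_rot: [[-0.01, -1.0, -0.002], [-1.0, 0.01, -0.001], [0.001, 0.002, -1.0]]
force: [0.9, -0.6, 1.5]
finger_gap: 0.724
grasp_force: 0.0
clock: 25.4
tool_pos: [0.492, 0.0501, 0.3649]
tool_rot: [[-0.008, -1.0, 0.007], [-1.0, 0.008, 0.002], [-0.002, -0.007, -1.0]]
force: [1.5, -0.8, 0.0]
finger_gap: 0.723
grasp_force: 0.0
clock: 26.4
tool_pos: [0.5562, -0.1505, 0.3618]
tool_rot: [[-0.01, -1.0, 0.001], [-1.0, 0.01, -0.0], [0.0, -0.001, -1.0]]
force: [0.7, 0.4, -0.3]
finger_gap: 1.0
grasp_force: 0.0
[ 0.55604148 -0.15272859  0.36173989] 1.0025495068108696
yellow (array([419.4, 235.6]), np.int32(118), array([ 0.5575, -0.2831]))
{'red': (array([194.3, 227.9]), np.int32(133), array([0.5741, 0.2312])), 'green': (array([194. , 264.5]), np.int32(132), array([0.4912, 0.2306])), 'blue': (array([227.2, 261.9]), np.int32(112), array([0.4968, 0.156 ]))}
```

```bash
p="python3 -m pendant"
$p '[-1,0,-0.2,0,0, -1,0,-0.4,0,0, -1,0,-0.6,0,0, -1,0.02,-0.8,0,0, -1,0.02,-1,-0.1,0]' >/dev/null
$p '[-1,0,-0.2,-0.1,0, -1,0,-0.31,-0.2,0, -1,0,-0.31,-0.3,0, -1,0,-0.31,-0.3,0, -1,0,-0.31,-0.3,0]'
python3 - <<'E'
from h import *
w=shot('wrist','w11.png'); s=robot.state(); print(s['tool_pos'])
print(jars(w,roi=(200,100,450,400)))
d=shot('top','top11.png'); im=np.ascontiguousarray(d['img'])
print(proj(d,(.491,.1495,.102)),proj(d,(.491,.2305,.102)))
cv2.imwrite('pics/v11.png',cv2.resize(im[165:300,110:290,::-1],None,fx=4,fy=4,interpolation=cv2.INTER_CUBIC))
E
```

```text
clock: 27.45
tool_pos: [0.5584, -0.2799, 0.3209]
tool_rot: [[-0.009, -1.0, -0.0], [-1.0, 0.009, -0.0], [0.0, 0.0, -1.0]]
force: [-0.2, -0.4, -0.1]
finger_gap: 1.003
grasp_force: 0.0
[ 0.55855504 -0.27988053  0.32136685]
{'yellow': (array([335.5, 196. ]), np.int32(2), array([ 0.5495, -0.3157]))}
[230.03867809 264.49023903] [194.05417476 264.58023215]
```

View pics/v11.png

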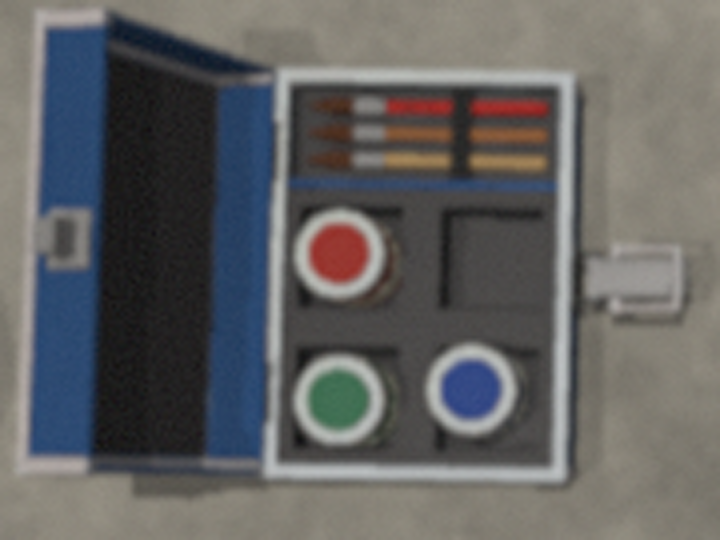

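Blue sits about 6 mm toward +x/+y in its pocket, at crop (470,388), still within limits. I continue with yellow.

```bash
p="python3 -m pendant"
$p '[-1,0,-0.03,-0.25,0, -1,0,-0.03,-0.5,0, -1,0,-0.03,-0.75,0, -1,0,-0.03,-0.98,0, -1,0,-0.03,-0.98,0]' >/dev/null
$p '[1,0,0,0,0, 1,0,0,0,0, 1,0,0,0,0, 1,0,0,0,0, 1,0,0,0,0]'
$p '[1,0,0,0,0, 1,0,0,0.1,0, 1,0,0,0.4,0, 1,0,0,0.7,0, 1,0,0,1,0]'
$p '[1,0,0.2,0.2,0, 1,0,0.4,0.2,0, 1,0,0.6,0.2,0, 1,0,0.8,0.2,0, 1,0,1,0.2,0]' >/dev/null
$p '[1,0,0.2,0,0, 1,0,0.4,0,0, 1,0,0.6,0,0, 1,0,0.8,0,0, 1,0,1,0,0]'
$p '[1,0,0.2,0,0, 1,0,0.4,0,0, 1,0,0.6,0,0, 1,0,0.8,0,0, 1,0,1,0,0]' >/dev/null
$p '[1,0,0.2,0,0, 1,0,0.4,0,0, 1,0.1,0.6,0,0, 1,0.15,0.8,0,0, 1,0.15,1,0,0]'
python3 - <<'E'
from h import *
d=shot('wrist','w12.png'); s=robot.state(); print(s['tool_pos'],s['finger_gap'])
cv2.imwrite('pics/v12.png',d['img'][:,:,::-1])
E
```

```text
clock: 28.55
tool_pos: [0.559, -0.2839, 0.225]
tool_rot: [[-0.009, -1.0, 0.004], [-1.0, 0.009, -0.002], [0.002, -0.004, -1.0]]
force: [-0.5, 0.6, 7.2]
finger_gap: 0.566
grasp_force: 62.7
clock: 29.05
tool_pos: [0.558, -0.2835, 0.3243]
tool_rot: [[-0.01, -1.0, -0.0], [-1.0, 0.01, 0.0], [-0.0, 0.0, -1.0]]
force: [-0.4, -0.9, -1.4]
finger_gap: 0.563
grasp_force: 62.2
clock: 30.05
tool_pos: [0.558, -0.0828, 0.3432]
tool_rot: [[-0.01, -1.0, 0.0], [-1.0, 0.01, 0.0], [-0.0, -0.0, -1.0]]
force: [-0.2, 0.8, -1.1]
finger_gap: 0.562
grasp_force: 62.2
clock: 31.05
tool_pos: [0.5736, 0.1174, 0.3428]
tool_rot: [[-0.01, -1.0, -0.0], [-1.0, 0.01, 0.0], [-0.0, 0.0, -1.0]]
force: [0.4, 0.3, -1.3]
finger_gap: 0.566
grasp_force: 62.2
[0.57344352 0.11981111 0.34255273] 0.5669984005389843
```

View pics/v12.png

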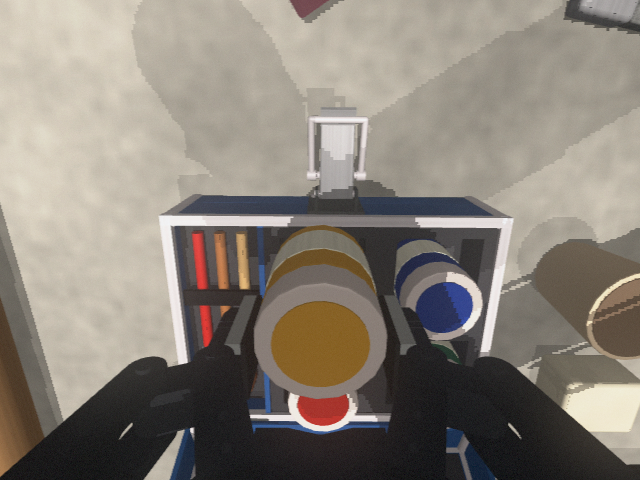

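Yellow is held upright, blue stands at (445,305), and the last pocket lies under yellow. I lower it and release with a narrow opening because blue is close.

```bash
p="python3 -m pendant"
$p '[1,0,0.2,0,0, 1,0,0.31,0,0, 1,0,0.31,0,0, 1,0,0.31,-0.1,0, 1,0,0.31,-0.3,0]' > /dev/null
$p '[1,0,0,-0.15,0, 1,0,0,-0.3,0, 1,0,0,-0.45,0, 1,0,0,-0.6,0, 1,0,0,-0.635,0]'
$p '[-0.3,0,0,0,0, -0.3,0,0,0,0, -0.3,0,0,0,0, -0.3,0,0,0.1,0, -0.3,0,0,0.3,0]'
$p '[-0.3,0,-0.1,0.2,0, -0.3,0,-0.3,0.4,0, -0.3,0,-0.5,0.6,0, -0.3,0,-0.7,0.8,0, -0.3,0,-1,0.8,0]' 
python3 - <<'E'
from h import *
d=shot('top','top13.png'); s=robot.state(); print(s['tool_pos'],s['finger_gap'])
print(jars(d,.102,(180,205,260,290)))
d=shot('wrist','w13.png'); cv2.imwrite('pics/v13.png',d['img'][:,:,::-1])
E
```

```text
clock: 32.1
tool_pos: [0.5725, 0.1464, 0.2487]
tool_rot: [[-0.011, -1.0, -0.003], [-1.0, 0.011, -0.001], [0.001, 0.003, -1.0]]
force: [-8.9, 0.3, 20.4]
finger_gap: 0.564
grasp_force: 65.1
clock: 32.6
tool_pos: [0.5729, 0.1471, 0.2786]
tool_rot: [[-0.01, -1.0, -0.003], [-1.0, 0.01, -0.001], [0.001, 0.003, -1.0]]
force: [0.1, 1.3, -0.2]
finger_gap: 0.646
grasp_force: 0.0
clock: 33.1
tool_pos: [0.5739, 0.0471, 0.3636]
tool_rot: [[-0.008, -1.0, 0.007], [-1.0, 0.008, 0.001], [-0.001, -0.007, -1.0]]
force: [0.2, -0.2, -0.3]
finger_gap: 0.645
grasp_force: 0.0
[0.57334901 0.04330687 0.36219215] 0.6499961453953645
{'blue': (array([227.3, 261.8]), np.int32(68), array([0.4972, 0.1557]))}
```

View pics/v13.png

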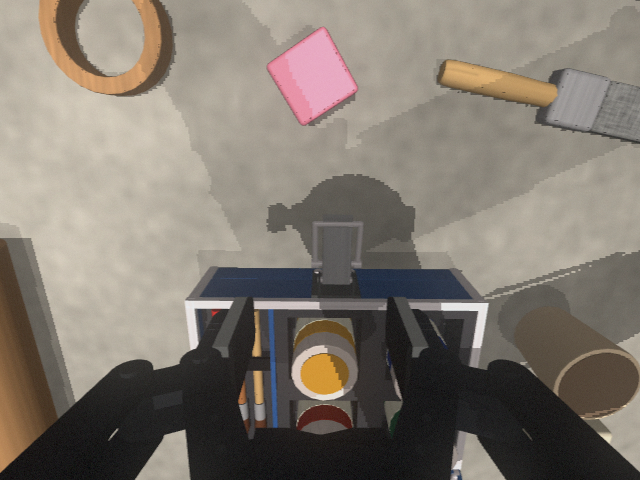

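Yellow stands in its pocket at (325,372), so all four jars are in. I triangulate the bail, lever and lid from the frames already taken.

```bash
python3 - <<'E'
from h import *
np.set_printoptions(precision=4,suppress=True)
from scipy.optimize import least_squares
def tri(obs):
    f=lambda X: np.concatenate([proj(load(n),X)-p for n,p in obs])
    r=least_squares(f,[.56,.05,.06]); return r.x,np.abs(r.fun).max()
print('bar',tri([('w9',(190,66)),('w12',(338,120)),('w13',(337.5,223))]))
print('bpiv',tri([('w9',(201,134)),('w12',(338.5,176)),('w13',(337.5,266))]))
t=load('top0'); g=lambda u,v:np.array([(u+.5)/4-.5+110,(v+.5)/4-.5+165])
for th in np.arange(1.5,2.11,.1):
    o=[]
    for x in (.683,.447):
        y=.189+.086-.172*np.cos(th); z=.07+.172*np.sin(th)
        y2=y+.04*np.sin(th); z2=z+.04*np.cos(th)
        for Y,Z in((y,z),(y2,z2)): o.append((proj(t,(x,Y,Z))-[109.6,164.6])*4)
    print(round(th,2),np.round(o).astype(int).tolist())
E
```

```text
bar (array([0.562 , 0.0399, 0.066 ]), np.float64(0.6936490403907101))
bpiv (array([0.5614, 0.0764, 0.0613]), np.float64(0.5741214893038773))
1.5 [[221, 11], [141, 10], [213, 478], [131, 478]]
1.6 [[187, 11], [109, 11], [178, 478], [99, 478]]
1.7 [[154, 11], [79, 14], [145, 478], [69, 478]]
1.8 [[123, 13], [52, 17], [113, 478], [41, 478]]
1.9 [[93, 15], [28, 20], [83, 478], [16, 479]]
2.0 [[66, 17], [7, 24], [55, 478], [-5, 479]]
2.1 [[41, 21], [-11, 29], [30, 478], [-23, 479]]
```

```bash
python3 - <<'E'
from h import *
np.set_printoptions(precision=4,suppress=True)
from scipy.optimize import least_squares
def geo(L,be,x,y0):
    d=np.array([-np.sin(L),-np.cos(L)]);n=np.array([-np.cos(L),np.sin(L)])
    P=np.array([y0-.1,.058]);B=P+.012*d-.005*n
    bar=B+.039*(-d*np.cos(be)+n*np.sin(be)); end=P+.056*d+.003*n
    return [np.r_[x,q] for q in (B,bar,end)]
obs={'w9':[(201,134),(190,66),(187,52)],'w12':[(338.5,176),(338,120),(338,108)],'w13':[(337.5,266),(337.5,223),None]}
def f(p):
    r=[]
    for n,o in obs.items():
        for X,q in zip(geo(p[0],2.87,p[1],p[2]),o):
            if q is not None: r+=list(proj(load(n),X)-q)
    return r
for L0 in(1.2,1.6,2.): 
    s=least_squares(f,[L0,.562,.189]); print(s.x,s.cost); 
print(np.round(s.fun,1)); print(geo(s.x[0],2.87,*s.x[1:]))
E
```

```text
[1.6579 0.5622 0.189 ] 15.816734122520092
[1.6579 0.5622 0.189 ] 15.816734122605066
[1.6579 0.5622 0.189 ] 15.816734122528896
[ 2.8 -0.5 -0.9 -0.1  1.8  1.1 -2.1 -1.3 -0.5 -0.1 -0.6  0.7 -1.  -2.8
 -0.2  1.6]
[array([0.5622, 0.0766, 0.0541]), array([0.5622, 0.0401, 0.0678]), array([0.5622, 0.0335, 0.0659])]
```

Lid angle is about 1.85 rad, lever about 1.66, bar at (0.562, 0.040, 0.068). I close the gripper, rise, and go behind the lid.

```bash
p="python3 -m pendant"
$p '[1,0,0,0.2,0, 1,0,0,0.4,0, 1,0,0,0.6,0, 1,0,0,0.8,0, 1,0,0,0.85,0]' >/dev/null
$p '[1,-0.1,0.2,0,0, 1,-0.2,0.4,0,0, 1,-0.3,0.6,0,0, 1,-0.4,0.8,0,0, 1,-0.5,1,0,0]'
$p '[1,0,0.2,0,0, 1,0,0.4,0,0, 1,0,0.6,0,0, 1,0,0.8,0,0, 1,0,1,0,0]' >/dev/null
$p '[1,0,0.2,0,0, 1,0,0.4,0,0, 1,0,0.6,0,0, 1,0,0.8,0,0, 1,0,1,0,0]' >/dev/null
$p '[1,0,0.2,0,0, 1,0,0.4,0,0, 1,0,0.6,0,0, 1,0,0.62,0,0, 1,0,0.62,0,0]'
```

```text
clock: 34.2
tool_pos: [0.5226, 0.1484, 0.4435]
tool_rot: [[-0.01, -1.0, -0.001], [-1.0, 0.01, -0.0], [0.0, 0.001, -1.0]]
force: [-0.2, 0.1, 0.5]
finger_gap: 0.002
grasp_force: 0.0
clock: 35.7
tool_pos: [0.5232, 0.4104, 0.4435]
tool_rot: [[-0.009, -1.0, -0.001], [-1.0, 0.009, -0.001], [0.001, 0.001, -1.0]]
force: [0.1, -0.0, -0.9]
finger_gap: 0.0
grasp_force: 0.0
```

```bash
p="python3 -m pendant"
$p '[1,0,0,-0.2,0, 1,0,0,-0.4,0, 1,0,0,-0.6,0, 1,0,0,-0.74,0, 1,0,0,-0.74,0]'
$p '[1,0,-0.1,0,0, 1,0,-0.2,0,0, 1,0,-0.3,0,0, 1,0,-0.4,0,0, 1,0,-0.48,0,0]'
$p '[1,0,-0.06,0.02,0, 1,0,-0.12,0.05,0, 1,0,-0.18,0.08,0, 1,0,-0.25,0.11,0, 1,0,-0.32,0.14,0]'
```

```text
clock: 36.2
tool_pos: [0.523, 0.4086, 0.3681]
tool_rot: [[-0.011, -1.0, -0.003], [-1.0, 0.011, -0.003], [0.003, 0.003, -1.0]]
force: [-0.1, -0.2, -0.3]
finger_gap: -0.001
grasp_force: 0.0
clock: 36.7
tool_pos: [0.5235, 0.3619, 0.3731]
tool_rot: [[-0.009, -1.0, 0.005], [-1.0, 0.009, 0.008], [-0.008, -0.005, -1.0]]
force: [-0.9, 7.7, 6.4]
finger_gap: -0.001
grasp_force: 4.0
clock: 37.2
tool_pos: [0.5234, 0.3291, 0.3848]
tool_rot: [[-0.01, -1.0, 0.001], [-1.0, 0.01, 0.002], [-0.002, -0.001, -1.0]]
force: [1.5, 3.6, -1.5]
finger_gap: 0.002
grasp_force: 1.8
```

Contact is made and the lid is moving, so I follow the arc.

```bash
p="python3 -m pendant"
$p '[1,0,-0.08,0.01,0, 1,0,-0.16,0.03,0, 1,0,-0.24,0.05,0, 1,0,-0.32,0.05,0, 1,0,-0.4,0.05,0]'
$p '[1,0,-0.08,0,0, 1,0,-0.16,-0.01,0, 1,0,-0.24,-0.03,0, 1,0,-0.32,-0.05,0, 1,0,-0.4,-0.07,0]'
$p '[1,0,-0.08,-0.03,0, 1,0,-0.16,-0.06,0, 1,0,-0.24,-0.1,0, 1,0,-0.3,-0.14,0, 1,0,-0.35,-0.18,0]'
```

```text
clock: 37.7
tool_pos: [0.5231, 0.2887, 0.39]
tool_rot: [[-0.01, -1.0, 0.001], [-1.0, 0.01, 0.001], [-0.001, -0.001, -1.0]]
force: [-2.0, 4.4, 4.4]
finger_gap: -0.001
grasp_force: 2.6
clock: 38.2
tool_pos: [0.5234, 0.2482, 0.3824]
tool_rot: [[-0.01, -1.0, 0.001], [-1.0, 0.01, -0.001], [0.001, -0.001, -1.0]]
force: [-1.1, 1.3, 5.2]
finger_gap: 0.002
grasp_force: 2.2
clock: 38.7
tool_pos: [0.5234, 0.2134, 0.3639]
tool_rot: [[-0.01, -1.0, 0.0], [-1.0, 0.01, -0.001], [0.001, -0.0, -1.0]]
force: [-0.4, 0.3, 3.7]
finger_gap: -0.002
grasp_force: 1.8
```

```bash
p="python3 -m pendant"
$p '[1,0,-0.06,-0.04,0, 1,0,-0.12,-0.08,0, 1,0,-0.18,-0.12,0, 1,0,-0.24,-0.17,0, 1,0,-0.3,-0.22,0]'
$p '[1,0,-0.06,-0.06,0, 1,0,-0.11,-0.12,0, 1,0,-0.16,-0.18,0, 1,0,-0.21,-0.24,0, 1,0,-0.25,-0.3,0]'
$p '[1,0,-0.04,-0.06,0, 1,0,-0.07,-0.12,0, 1,0,-0.1,-0.18,0, 1,0,-0.12,-0.24,0, 1,0,-0.14,-0.29,0]'
$p '[1,0,0,-0.02,0, 1,0,0,-0.04,0, 1,0,0,-0.06,0, 1,0,0,-0.06,0, 1,0,0,-0.06,0]'
```

```text
clock: 39.2
tool_pos: [0.5231, 0.1841, 0.3412]
tool_rot: [[-0.01, -1.0, -0.001], [-1.0, 0.01, 0.0], [-0.0, 0.001, -1.0]]
force: [-0.7, 2.3, 0.5]
finger_gap: -0.0
grasp_force: 0.9
clock: 39.7
tool_pos: [0.5233, 0.1589, 0.3117]
tool_rot: [[-0.01, -1.0, -0.0], [-1.0, 0.01, -0.0], [0.0, 0.0, -1.0]]
force: [-0.0, 0.6, 0.8]
finger_gap: -0.003
grasp_force: 0.7
clock: 40.2
tool_pos: [0.5234, 0.1453, 0.2831]
tool_rot: [[-0.01, -1.0, 0.001], [-1.0, 0.01, 0.0], [-0.0, -0.001, -1.0]]
force: [-12.2, 7.4, 39.8]
finger_gap: 0.003
grasp_force: 20.3
clock: 40.7
tool_pos: [0.5228, 0.1453, 0.2831]
tool_rot: [[-0.008, -1.0, 0.004], [-1.0, 0.008, 0.001], [-0.001, -0.004, -1.0]]
force: [-18.5, 0.8, 38.3]
finger_gap: -0.004
grasp_force: 19.1
```

The lid rests shut: fingertip at z = 0.110 under load. Now above the bail, with the gripper open.

```bash
p="python3 -m pendant"
$p '[1,0,0,0.2,0, 1,0,0,0.4,0, -1,0,0,0.6,0, -1,0,0,0.7,0, -1,0,0,0.7,0]' >/dev/null
$p '[-1,0.1,-0.2,0,0, -1,0.2,-0.4,0,0, -1,0.3,-0.6,0,0, -1,0.39,-0.8,0,0, -1,0.39,-1,0,0]' >/dev/null
$p '[-1,0,-0.11,0,0, -1,0,-0.11,0,0, -1,0,-0.11,-0.1,0, -1,0,-0.11,-0.2,0, -1,0,-0.11,-0.2,0]'
python3 - <<'E'
from h import *
t=shot('top','top20.png'); w=shot('wrist','w20.png'); s=robot.state(); print(s['tool_pos'])
print(proj(w,(.562,.04,.068)),proj(t,(.562,.04,.068)), proj(w,(.562,.093,.086)))
b=cv2.resize(t['img'][170:300,170:300],(400,400),interpolation=cv2.INTER_CUBIC)
x=np.hstack([cv2.resize(w['img'],(533,400))[:, 66:466],b]); cv2.imwrite('pics/v20.png',x[:,:,::-1])
E
```

```text
clock: 42.2
tool_pos: [0.5616, 0.035, 0.3247]
tool_rot: [[-0.009, -1.0, -0.004], [-1.0, 0.009, -0.0], [0.0, 0.004, -1.0]]
force: [-0.2, -0.2, 0.1]
finger_gap: 1.002
grasp_force: 0.0
[0.56216254 0.03487939 0.32658913]
[319.4668178  253.02949264] [279.55366527 234.36898498] [320.2832034  338.91075949]
```

View pics/v20.png

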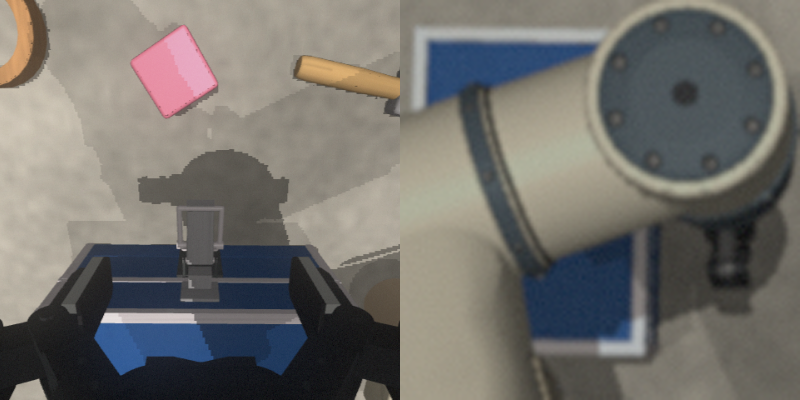

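Bar at full-frame (319,251), expected (319.5,253), so x and y are good to about 1 mm. I check where the lid edges and keeper should project.

```bash
python3 - <<'E'
from h import *
w=load('w20')
for n,y,z in [('rim',.103,.07),('lidtop',.103,.11),('casefoot',.103,0),('seat',.093,.086),('liptop_out',.082,.093),('liptop_in',.085,.093),('arm at lid',.103,.083)]:
    print(n,proj(w,(.562,y,z)).round(1))
g=cv2.cvtColor(w['img'],cv2.COLOR_RGB2GRAY)
print(g[235:400:2,319]); print(g[235:400:2,380])
E
```

```text
rim [320.3 338. ]
lidtop [320.6 376.4]
casefoot [320.  292.3]
seat [320.3 338.9]
liptop_out [320.2 330.2]
liptop_in [320.2 334.4]
arm at lid [320.4 349.2]
[ 87  86  91  84  84  83  88 123 119  82  93  91  93  91  94  95  92  94
  92  93  93  92  90  93  90  90  88  90  92  92  91  89  89  91  89  89
  93  89  90  89  89  75  51  68  72  71  69  70  86  89  87  85  88  87
  88  86  70  73  69  72  71  72  89  88  46  44  43  44  91  92  94 117
 114 119 112 116 118  53  65  66  62  80  81]
[ 84  82  83  82  82  82  80  82  78  81  83  80  81  79  77  79  82  80
  81  80  80  82  81  80  77  79  80  81  81  84  44  38  43  43  44  43
  43  39  44  43  43  41  45  45  43  44  44  43  42  62  89  89  78  42
  42  44  42  39  35  42  40  34  41  41  42  39  42  41  88  89  89 112
 115 112 111 115 115  47  44  44  49  44  47]
```

The lid is confirmed shut, with seam and top edge at the predicted rows. I go down and grip the bail bar.

```bash
p="python3 -m pendant"
$p '[-1,0,-0.02,-0.2,0, -1,0,-0.02,-0.4,0, -1,0,-0.02,-0.6,0, -1,0,-0.02,-0.8,0, -1,0,-0.02,-0.98,0]'
$p '[0,0,0,0,0, 0.05,0,0,0,0, 0.1,0,0,0,0, 1,0,0,0,0, 1,0,0,0,0]'
$p '[1,0,0,0,0, 1,0,0,0,0, 1,0,0,0,0, 1,0,0,0,0, 1,0,0,0,0]'
```

```text
clock: 42.8
tool_pos: [0.5624, 0.0327, 0.2286]
tool_rot: [[-0.009, -1.0, 0.0], [-1.0, 0.009, 0.0], [-0.0, -0.0, -1.0]]
force: [0.1, -0.1, -0.2]
finger_gap: 1.0
grasp_force: 0.0
clock: 43.3
tool_pos: [0.562, 0.0322, 0.2297]
tool_rot: [[-0.01, -1.0, -0.0], [-1.0, 0.01, -0.0], [0.0, 0.0, -1.0]]
force: [-1.6, -1.7, 0.6]
finger_gap: 0.394
grasp_force: 59.5
clock: 43.8
tool_pos: [0.5621, 0.0323, 0.2291]
tool_rot: [[-0.01, -1.0, -0.001], [-1.0, 0.01, -0.0], [0.0, 0.001, -1.0]]
force: [-3.2, -1.3, -0.8]
finger_gap: 0.395
grasp_force: 59.6
```

```bash
p="python3 -m pendant"
$p '[1,0,0.03,0.06,0, 1,0,0.06,0.1,0, 1,0,0.095,0.137,0, 1,0,0.12,0.16,0, 1,0,0.147,0.18,0]'
$p '[1,0,0.03,0.018,0, 1,0,0.059,0.034,0, 1,0,0.09,0.046,0, 1,0,0.12,0.056,0, 1,0,0.156,0.065,0]'
python3 - <<'E'
from h import *
w=shot('wrist','w21.png'); s=robot.state(); print(s['tool_pos'],s['force'])
for X in [(.562,.0698,.0925),(.562,.0766,.0541)]: print(proj(w,X))
E
```

```text
clock: 44.3
tool_pos: [0.5621, 0.0468, 0.2473]
tool_rot: [[-0.01, -1.0, -0.001], [-1.0, 0.01, -0.001], [0.001, 0.001, -1.0]]
force: [-1.1, -4.5, -0.1]
finger_gap: 0.394
grasp_force: 58.9
clock: 44.8
tool_pos: [0.563, 0.0635, 0.2543]
tool_rot: [[-0.009, -1.0, 0.003], [-1.0, 0.009, 0.001], [-0.001, -0.003, -1.0]]
force: [-0.0, -0.1, -0.5]
finger_gap: 0.004
grasp_force: 0.0
[0.56298894 0.06388881 0.25437191] [ 1.13651965 -0.51051817  0.49753171]
[324.67208853 339.06036237]
[324.05056445 307.09908497]
```

The bail slipped out: the pads only caught its rounded corner. I go back up to the earlier viewpoint and compare.

```bash
p="python3 -m pendant"
$p '[1,0,0,0.15,0, 1,0,0,0.3,0, 1,0,0,0.5,0, 1,0,-0.14,0.72,0, 1,0,-0.285,0.72,0]' 
$p '[-1,0,0,0,0, -1,0,0,0,0, -1,0,0,0,0, -1,0,0,0,0, -1,0,0,0,0]' 
python3 - <<'E'
from h import *
w=shot('wrist','w22.png'); s=robot.state(); print(s['tool_pos'],s['finger_gap'])
a=load('w20')['img'].astype(int); b=w['img'].astype(int)
g=cv2.cvtColor(w['img'],cv2.COLOR_RGB2GRAY)
print(g[235:400:2,319]); print(g[235:345:2,298]);print(g[235:345:2,342])
d=(np.abs(a-b).max(2)>40).astype(np.uint8)[200:400,260:380]
n,l,st,c=cv2.connectedComponentsWithStats(d); print(st[st[:,4]>15]+[260,200,0,0,0])
E
```

```text
clock: 45.35
tool_pos: [0.5635, 0.0345, 0.3294]
tool_rot: [[-0.008, -1.0, 0.008], [-1.0, 0.008, 0.001], [-0.002, -0.008, -1.0]]
force: [0.6, 0.6, 1.5]
finger_gap: 0.001
grasp_force: 0.0
clock: 45.85
tool_pos: [0.5623, 0.0345, 0.3253]
tool_rot: [[-0.009, -1.0, -0.001], [-1.0, 0.009, -0.0], [0.0, 0.001, -1.0]]
force: [0.5, -0.5, 0.3]
finger_gap: 0.844
grasp_force: 0.0
[0.56229417 0.03447812 0.32540614] 0.9251486547334012
[ 91  91  91 101 126 113  93  95  91  96  96  93  97  95  94  98  96  95
  95  95  96  97  96  95  94  96  92  96  93  98  97 100  95  98  97  94
  97  95  94  97  97  43  40  71  70  70  71  68  80  86  88  87  85  89
  88  87  78  68  71  70  71  73  80  89  48  42  44  41  67  93  91 116
 117 119 113 115 118  61  80  78  76  81  78]
[ 88  91  91 105 131 129 130 131 129 128 126 130 128 125 128 127 128 128
 128 129 123 126 129 128 126 125 127 123 122 129 154 223 198 113  49  45
  46  45  46  44  46  45  46  44  48  51  40  44  78  59  94  96  89  57
  59]
[ 88  85  88  99 123 112 106 107 108 109 106 111 106 107 109 110 110 108
 106 109 109 107 111 110 110 110 108 109 108 107 118 135 117 103  41  43
  45  45  61  55  47  41  39  42  40  42  38  39  48  47  95  90 103  58
  56]
[[  260   200   120   200 23132]
 [  269   211     9     5    29]
 [  285   241     5     6    23]
 [  297   243    49     4    97]
 [  291   250     3    16    29]
 [  292   269     2    16    19]
 [  300   271     3     6    18]
 [  301   277     5    13    21]
 [  260   293    45     9    92]
 [  339   296    10     6    29]
 [  305   336     8    11    23]
 [  279   338    21     2    24]
 [  342   339    38     1    38]
 [  300   360    23     3    26]
 [  348   371    32     1    32]
 [  260   376    92    14   187]
 [  362   389    18     1    18]]
```

```bash
python3 - <<'E'
from h import *
def geo(L,be=2.87,x=.562,y0=.189):
    d=np.array([-np.sin(L),-np.cos(L)]);n=np.array([-np.cos(L),np.sin(L)])
    P=np.array([y0-.1,.058]);B=P+.012*d-.005*n
    bar=B+.039*(-d*np.cos(be)+n*np.sin(be)); end=P+.056*d+.003*n
    return [np.r_[x,q] for q in (B,bar,end)]
for nm in('w20','w22'):
    w=load(nm); print(nm)
    for L in np.arange(1.1,2.2,.1): print(round(L,1),[proj(w,X)[1].round(1) for X in geo(L)],geo(L)[1].round(4))
    g=cv2.cvtColor(w['img'],cv2.COLOR_RGB2GRAY); print(g[225:265,319]);print(g[250,285:355]);print(g[280,285:355])
E
```

```text
w20
1.1 [np.float64(294.8), np.float64(242.4), np.float64(234.2)] [0.562  0.0423 0.0404]
1.2 [np.float64(294.2), np.float64(242.6), np.float64(233.8)] [0.562  0.0408 0.0451]
1.3 [np.float64(293.7), np.float64(243.5), np.float64(234.1)] [0.562  0.0398 0.05  ]
1.4 [np.float64(293.5), np.float64(245.2), np.float64(235.3)] [0.562  0.0392 0.055 ]
1.5 [np.float64(293.4), np.float64(247.6), np.float64(237.4)] [0.562  0.0392 0.0599]
1.6 [np.float64(293.5), np.float64(250.8), np.float64(240.4)] [0.562  0.0396 0.0649]
1.7 [np.float64(293.8), np.float64(254.8), np.float64(244.3)] [0.562  0.0405 0.0698]
1.8 [np.float64(294.3), np.float64(259.6), np.float64(249.1)] [0.562  0.042  0.0746]
1.9 [np.float64(294.9), np.float64(265.2), np.float64(254.8)] [0.562  0.0439 0.0792]
2.0 [np.float64(295.8), np.float64(271.4), np.float64(261.4)] [0.562  0.0462 0.0836]
2.1 [np.float64(296.8), np.float64(278.4), np.float64(268.8)] [0.562  0.049  0.0877]
[ 89  88  90  91  88  90  91  88  90  91  87  88  86  90  91  84  84  81
  84  81  83  83  88 111 123 124 119 107  82  93  93  93  91  92  93  92
  91  92  94  9
[... 1545 characters left out ...]
 90  72  91  88  91  92  91  91 101 113
 126 124 113  98  93  93  95  96  91  96  96  94  96  94  93  97  97  94
  95  95  94  93]
[148 147 150 151 149 151 147 151 145 139 113 114 129 126 119 102  94  89
  89  88  84  86  90  94  94  96  96  95  91  90  97  95  96  96  96  96
  94  94  95  94  95  95  97  94  97  93  89  90  93  96  91  87  86  88
  92  87  97 108 120 128 120 103  91  86  87  88  85  85  83  84]
[154 152 156 155 154 154 152 151 152 132 112 111 130 126 112 115 137 144
 145 147 123  95  95  93  95  91  95  97  92  91  97  94  96  99  95  92
  97  96  94  97  99  99  98  98  98  95  92  93  94  99  92  83  86  87
  85  83  94 111 126 128 116 101  89  85  84  84  81  84  81  83]
```

The lever has dropped to about 1.2 rad, with the bail folded on it again and its legs at z ≈ 0.046. I regrip further along the straight legs and lower.

```bash
p="python3 -m pendant"
$p '[-1,0,0.05,-0.2,0, -1,0,0.1,-0.4,0, -1,0,0.15,-0.6,0, -1,0,0.15,-0.8,0, -1,0,0.15,-0.9,0]'>/dev/null
$p '[-1,0,0,-0.15,0, -1,0,0,-0.32,0, 0,0,0,-0.32,0, 0,0,0,-0.32,0, 0,0,0,-0.32,0]'
$p '[1,0,0,0,0, 1,0,0,0,0, 1,0,0,0,0, 1,0,0,0,0, 1,0,0,0,0]'
```

```text
clock: 46.9
tool_pos: [0.5628, 0.0493, 0.2049]
tool_rot: [[-0.01, -1.0, 0.002], [-1.0, 0.01, 0.0], [-0.0, -0.002, -1.0]]
force: [0.4, 0.1, -0.1]
finger_gap: 0.514
grasp_force: 0.0
clock: 47.4
tool_pos: [0.5623, 0.0495, 0.2042]
tool_rot: [[-0.01, -1.0, 0.0], [-1.0, 0.01, 0.001], [-0.001, -0.0, -1.0]]
force: [-3.9, 2.9, 5.1]
finger_gap: 0.413
grasp_force: 59.7
```

```bash
p="python3 -m pendant"
$p '[1,0,-0.01,0.05,0, 1,0,-0.005,0.1,0, 1,0,0.01,0.15,0, 1,0,0.03,0.19,0, 1,0,0.055,0.23,0]'
$p '[1,0,0.03,0.03,0, 1,0,0.06,0.06,0, 1,0,0.09,0.08,0, 1,0,0.13,0.1,0, 1,0,0.17,0.12,0]'
```

```text
clock: 47.9
tool_pos: [0.5618, 0.054, 0.2263]
tool_rot: [[-0.01, -1.0, -0.002], [-1.0, 0.01, -0.002], [0.002, 0.002, -1.0]]
force: [10.3, -0.4, -7.7]
finger_gap: 0.394
grasp_force: 60.3
clock: 48.4
tool_pos: [0.5624, 0.0718, 0.2391]
tool_rot: [[-0.009, -1.0, 0.0], [-1.0, 0.009, -0.001], [0.001, -0.0, -1.0]]
force: [4.5, -15.8, -4.3]
finger_gap: 0.001
grasp_force: 7.5
```

Slipped again: the wire was only at the very pad tips, because the pads sit further back at this opening. I back off and look numerically.

```bash
p="python3 -m pendant"
$p '[1,0,-0.05,0,0, 1,0,-0.1,0,0, 1,0,-0.12,0.2,0, 1,0,-0.2,0.4,0, 1,0,-0.38,0.6,0]'
$p '[-1,0,0,0.1,0, -1,0,0,0.26,0, -1,0,0,0.26,0, -1,0,0,0.26,0, -1,0,0,0.26,0]' 
python3 - <<'E'
from h import *
w=shot('wrist','w23.png'); s=robot.state(); print(s['tool_pos'],s['finger_gap'])
g=cv2.cvtColor(w['img'],cv2.COLOR_RGB2GRAY)
print(g[225:305,319]); 
for r in range(245,300,10): print(r,g[r,285:355])
print(g[325:392:2,380])
E
```

```text
clock: 48.9
tool_pos: [0.5622, 0.0338, 0.2992]
tool_rot: [[-0.009, -1.0, -0.0], [-1.0, 0.009, 0.0], [-0.0, 0.0, -1.0]]
force: [0.7, -1.1, -0.5]
finger_gap: -0.003
grasp_force: 0.0
clock: 49.4
tool_pos: [0.562, 0.0338, 0.3235]
tool_rot: [[-0.01, -1.0, -0.002], [-1.0, 0.01, -0.0], [0.0, 0.002, -1.0]]
force: [-0.3, -0.1, -0.3]
finger_gap: 0.847
grasp_force: 0.0
[0.56201895 0.03379933 0.32351058] 0.9281760820433443
[ 92  90  90  94  91  90  90  90  89  88  89  75  80  85  84  80  85  87
  91 109 113 137 122 113  93  84 101 105 108 108 108 110 105 106 109 107
 108 109 107 104 106 107 106 108 107 107 105 105 104 105 108 105 102 103
 107 105 102 102 104  99 102  99 102 100 100 103 100 102 102  98  99  98
  98 102 101 101  99  99  98  98]
245 [147 146 143 146 115  89  90  92 103 112 116 118 117 117 114 119 117 116
 118 119 117 118 114 115 116 114 116 116 118 115 115 115 115 116 113 112
 113 113 114 114 115 115 113 112 113 113 114 114 115 113 113 114 114 116
 114 110 114 112 113 115 111 108  98  88  85  84  85  84  83  85]
255 [151 155 154 153 152 153 154 137 117 116 119 116 113 101  92  87  
[... 813 characters left out ...]
 153 149 147 148 150 120 108 114 118 113 108 129 145 144 146
 148 115  96 103 100 101 102 103 103 101 104 102 102 103 104 101 102 101
 102 104 102 103 107 102 102 102 100  99 100  98 104  99  87  84  82  84
  82  86  98 107 112 116 111  94  87  82  84  82  81  81  78  79]
295 [ 89  90  87  91  90  90 106 162 186 186 186 149 119 119 119 112 113 115
 107  89  92  97  99  96  98 100  97 100 102 101  98 103 103  98  99 100
 102 101 104 101 105 104 102 103 100  95  98 101 103  99  89 106 112 114
 110 117 117 117 114 116 115 118 107  90  83  83  84  82  83  84]
[ 42  41  40  38  38  43  89  90 109  43  37  39  41  42  38  36  42  43
  37  39  41  40  38  41  35  77  92  90 115 113 114 114 116 119]
```

```bash
cat >> h.py <<'E'
def geo(L,be=2.87,x=.562,y0=.189):
    d=np.array([-np.sin(L),-np.cos(L)]);n=np.array([-np.cos(L),np.sin(L)])
    P=np.array([y0-.1,.058]);B=P+.012*d-.005*n
    bar=B+.039*(-d*np.cos(be)+n*np.sin(be)); end=P+.056*d+.003*n
    return [np.r_[x,q] for q in (B,bar,end)]
E
python3 - <<'E'
from h import *
for nm in('w20','w22','w23'):
    w=load(nm);c=-w['R'].T@w['t']; print(nm,c)
    for L in np.arange(1.0,1.9,.1):
        B,b,e=geo(L); dx=np.array([.0168,0,0]); sp=lambda X:(proj(w,X-dx)-proj(w,X+dx))[0].round(1)
        print(round(L,1),'B',proj(w,B)[1].round(1),sp(B),'bar',proj(w,b)[1].round(1),sp(b),'end',proj(w,e)[1].round(1))
    g=cv2.cvtColor(w['img'],cv2.COLOR_RGB2GRAY).astype(int)
    print([ (r,g[r,300:340].mean().round()) for r in range(228,250)])
E
```

```text
w20 [ 0.56148353 -0.04706602  0.29524139]
1.0 B 295.5 45.4 bar 242.9 45.5 end 235.3
1.1 B 294.8 45.5 bar 242.4 46.3 end 234.2
1.2 B 294.2 45.7 bar 242.6 47.2 end 233.8
1.3 B 293.7 45.9 bar 243.5 48.1 end 234.1
1.4 B 293.5 46.1 bar 245.2 49.0 end 235.3
1.5 B 293.4 46.4 bar 247.6 50.0 end 237.4
1.6 B 293.5 46.6 bar 250.8 50.9 end 240.4
1.7 B 293.8 46.8 bar 254.8 51.8 end 244.3
1.8 B 294.3 47.0 bar 259.6 52.7 end 249.1
[(228, np.float64(90.0)), (229, np.float64(89.0)), (230, np.float64(90.0)), (231, np.float64(89.0)), (232, np.float64(88.0)), (233, np.float64(89.0)), (234, np.float64(89.0)), (235, np.float64(89.0)), (236, np.float64(88.0)), (237, np.float64(89.0)), (238, np.float64(88.0)), (239, np.float64(87.0)), (240, np.float64(83.0)), (241, np.float64(83.0)), (242, np.float64(83.0)), (243, np.float64(82.0)), (244, np.float64(82.0)), (245, np.float64(82.0)), (246, np.float64(83.0)), (247, np.float64(91.0)), (248, np.float64(111.0)), (249, np.float64(122.0))]
w22 [ 0.56192432 -0.0474757   0.29475104]
1.0 B 296.1 45.4 bar 243.5 45.6 end 235.8
1.1 B 295.4 45.6 bar 243.0 46.4 end 234.7
1
[... 1125 characters left out ...]
0.1 50.3 end 239.8
1.6 B 296.1 46.9 bar 253.4 51.3 end 242.9
1.7 B 296.4 47.1 bar 257.5 52.2 end 246.8
1.8 B 296.9 47.4 bar 262.3 53.1 end 251.7
[(228, np.float64(90.0)), (229, np.float64(90.0)), (230, np.float64(90.0)), (231, np.float64(89.0)), (232, np.float64(90.0)), (233, np.float64(90.0)), (234, np.float64(89.0)), (235, np.float64(87.0)), (236, np.float64(81.0)), (237, np.float64(80.0)), (238, np.float64(86.0)), (239, np.float64(85.0)), (240, np.float64(86.0)), (241, np.float64(86.0)), (242, np.float64(88.0)), (243, np.float64(91.0)), (244, np.float64(107.0)), (245, np.float64(115.0)), (246, np.float64(135.0)), (247, np.float64(122.0)), (248, np.float64(113.0)), (249, np.float64(95.0))]
```

Lever at about 1.32 rad, bar at (0.040, 0.051), lid still shut. I regrip with the pads about 18 mm past the wire.

```bash
p="python3 -m pendant"
$p '[-1,0,0.05,-0.2,0, -1,0,0.1,-0.4,0, -1,0,0.125,-0.6,0, -1,0,0.125,-0.8,0, -1,0,0.125,-0.9,0]'>/dev/null
$p '[-1,0,0,-0.15,0, -1,0,0,-0.33,0, 0,0,0,-0.33,0, 0,0,0,-0.33,0, 0,0,0,-0.33,0]'
$p '[1,0,0,0,0, 1,0,0,0,0, 1,0,0,0,0, 1,0,0,0,0, 1,0,0,0,0]'
$p '[1,0,0.003,0.028,0, 1,0,0.007,0.056,0, 1,0,0.011,0.084,0, 1,0,0.02,0.11,0, 1,0,0.03,0.137,0]'
```

```text
clock: 50.45
tool_pos: [0.5628, 0.0463, 0.2028]
tool_rot: [[-0.01, -1.0, 0.002], [-1.0, 0.01, 0.0], [-0.0, -0.002, -1.0]]
force: [-0.2, 0.3, -0.0]
finger_gap: 0.519
grasp_force: 0.0
clock: 50.95
tool_pos: [0.5622, 0.0463, 0.202]
tool_rot: [[-0.01, -1.0, 0.0], [-1.0, 0.01, 0.0], [-0.0, -0.0, -1.0]]
force: [-2.6, 1.5, 4.0]
finger_gap: 0.422
grasp_force: 59.7
clock: 51.45
tool_pos: [0.562, 0.0479, 0.2145]
tool_rot: [[-0.01, -1.0, -0.003], [-1.0, 0.01, -0.003], [0.003, 0.003, -1.0]]
force: [0.4, -6.1, -9.4]
finger_gap: 0.42
grasp_force: 62.2
```

```bash
p="python3 -m pendant"
$p '[1,0,0.009,0.024,0, 1,0,0.02,0.046,0, 1,0,0.03,0.06,0, 1,0,0.042,0.078,0, 1,0,0.055,0.094,0]'
python3 - <<'E'
from h import *
w=shot('wrist','w24.png'); s=robot.state(); print(s['tool_pos'],s['finger_gap'],s['force'])
b=shot('scene','s24.png')
for f,X in (('w',w),('s',b)): print(f,[proj(X,q).round() for q in geo(1.32)],proj(X,(.562,.093,.086)).round())
EOF
E
```

```text
clock: 51.95
tool_pos: [0.562, 0.0526, 0.2242]
tool_rot: [[-0.01, -1.0, -0.003], [-1.0, 0.01, -0.005], [0.005, 0.003, -1.0]]
force: [0.5, -12.1, -6.5]
finger_gap: 0.421
grasp_force: 65.7
[0.56195317 0.05267433 0.22443759] 0.4209248320014982 [-0.33702569 -9.80246373 -5.84470082]
w [array([320., 363.]), array([319., 286.]), array([319., 270.])] [321. 455.]
s [array([360., 223.]), array([349., 235.]), array([347., 238.])] [366. 208.]Traceback (most recent call last):
  File "<stdin>", line 5, in <module>
NameError: name 'EOF' is not defined
```

```bash
python3 - <<'E'
from h import *
w=load('w24'); g=cv2.cvtColor(w['img'],cv2.COLOR_RGB2GRAY)
print(g[240:440:2,319])
print(g[240:440:2,300])
for L in (1.3,1.6,1.9,2.2,2.4,2.5):
    print(L,[proj(w,q)[1].round() for q in geo(L)[::2]], 'half width',((proj(w,geo(L)[2]-[.011,0,0])-proj(w,geo(L)[2]+[.011,0,0]))[0]).round(1))
for a in (0,20,40,60,80): print('bar at',a,[proj(w,geo(L)[0]+.039*np.array([0,-np.cos(np.radians(a)),np.sin(np.radians(a))]))[1].round() for L in (1.3,1.6,1.9,2.2)])
for r in range(250,340,6): print(r,g[r,284:356:2])
E
```

```text
[ 87  91  88  90  86  89  88  87  89  89  89  90  89  88  89  87  87  83
  81  82  83  85  86  82  84  83  82  82  80  82  83  79  77  77  80 101
 105 121 118 112  88  89  89  89  88  89  89  88  90  90  88  89  89  90
  88  88  89  88  88  89  87  82  88  87  85  87  84  87  87  86  87  85
  85  88  87  84  85  83  90  85  84  82  65  34  42  33  36  38  35  38
  38  67  65  64  64  65  69  44  20  23]
[ 91  89  91  90  91  90  92  89  88  88  87  86  87  87  87  88  88  88
  86  86  85  87  85  85  85  82  84  86  83  79  81  80  78  74  78 103
 110 123 115 115  86  86  89  85  87  87  85  87  85  85  87  85  85  86
  86  84  83  84  84  82  85  84  87  82  82  83  82  85  84  83  86  82
  85  84  81  85  82  84  81  80  81  83  51  38  34  35  31  38  33  33
  33  65  61  63  61  47  24  24  20  24]
1.3 [np.float64(363.0), np.float64(270.0)] half width 51.0
1.6 [np.float64(364.0), np.float64(284.0)] half width 56.8
1.9 [np.float64(368.0), np.float64(315.0)] half width 63.0
2.2 [np.float64(375.0), np.float64(361.0)] half width 68.8
2.4 [np.float64(380.0), np.float64(400.0)] half wi
[... 1634 characters left out ...]
5 76 76 79 84 85]
310 [104 105  99 102 103 103 103 102 103  99 103 101 103 102 101 103 102 101
 103 101 103 101 101 100 103 102 103 100 100 100  99 104 101 101  99 106]
316 [115 115 119 118 117 116 114 116 115 117 115 114 118 117 115 119 115 117
 118 117 118 117 117 117 118 116 119 119 120 119 118 118 119 118 119 117]
322 [88 87 87 85 79 85 88 86 86 88 88 87 87 89 86 90 86 89 90 89 89 89 90 89
 88 89 83 83 83 86 90 89 84 87 87 87]
328 [87 90 88 85 80 87 87 87 87 88 89 87 89 86 89 92 89 88 90 87 88 88 91 87
 90 89 88 88 87 83 88 90 81 82 85 83]
334 [144 144  86  84  80  87  84  87  87  88  88  89  91  89  87  89  88  89
  91  89  85  89  92  90  90  86  87  86  86  87  88  85  82  83  83  81]
```

Held firmly: the lever comes up with the bail (bar row 315, lever end ~302, so lever ≈1.8). I continue the arc about the lever's pivot to its upper stop.

```bash
p="python3 -m pendant"
$p '[1,0,-0.02,0.03,0, 1,0,0,0.06,0, 1,0,0.03,0.09,0, 1,0,0.055,0.12,0, 1,0,0.08,0.15,0]'
$p '[1,0,0.02,0.015,0, 1,0,0.04,0.03,0, 1,0,0.06,0.045,0, 1,0,0.08,0.055,0, 1,0,0.09,0.065,0]'
python3 - <<'E'
from h import *
w=shot('wrist','w25.png'); s=robot.state(); print(s['tool_pos'],s['finger_gap'],s['force'])
g=cv2.cvtColor(w['img'],cv2.COLOR_RGB2GRAY); print(g[300:460:2,319]); print(g[300:460:2,304])
for L in (1.8,2,2.2,2.4,2.5):
    print(L,[proj(w,q)[1].round() for q in geo(L)])
E
```

```text
clock: 52.55
tool_pos: [0.5622, 0.0627, 0.2398]
tool_rot: [[-0.01, -1.0, -0.001], [-1.0, 0.01, -0.001], [0.001, 0.001, -1.0]]
force: [0.5, -3.8, -8.6]
finger_gap: 0.421
grasp_force: 61.2
clock: 53.05
tool_pos: [0.562, 0.071, 0.2462]
tool_rot: [[-0.01, -1.0, -0.001], [-1.0, 0.01, -0.002], [0.002, 0.001, -1.0]]
force: [-4.2, -1.9, -0.5]
finger_gap: 0.416
grasp_force: 59.4
[0.56186736 0.07145724 0.24659903] 0.4156347298108123 [-2.50330169 -3.24803131 -2.47755371]
[ 72  68 111 111 111 111 123 113  85  85  85  89  84  86  87  88  83  87
  83  63  44  47  43  70  73  75  78  74  76  77  73  76  77  93  96  96
  95  92  91  94  93  91  94  86  74  78  75  76  75  75  73  76  77  73
  82  92  92  60  43  36  41  39  34  43  35  43  98  62  26  28  23  27
  23  28  23  22  24  26  24  28]
[ 71  69 114 112 113 111 121 112  86  83  87  83  86  89  83  83  84  81
  81  53  39  42  43  73  76  75  78  76  75  77  75  75  78  95  99  92
  93  95  94  92  90  91  93  83  74  72  76  76  78  77  76  76  77  78
  83  94  92  59  40  43  41  44  33  40  45  38  25  29  24  27  19  21
  20  19  25  21  27  24  24  24]
1.8 [np.float64(304.0), np.float64(251.0), np.float64(234.0)]
2 [np.float64(306.0), np.float64(270.0), np.float64(253.0)]
2.2 [np.float64(310.0), np.float64(293.0), np.float64(279.0)]
2.4 [np.float64(314.0), np.float64(320.0), np.float64(309.0)]
2.5 [np.float64(316.0), np.float64(335.0), np.float64(326.0)]
```

The lever is at about 2.33 (bar row 309), which is enough for the bar to clear the lip. I release, straddle the lever from outside with the fingers ~26 mm apart, and push the bar ends in over the lip.

```bash
p="python3 -m pendant"
$p '[0,0,0,0,0, 0,0,0,0,0, 0,0,0,0,0, 0,0,0,0.1,0, 0,0,0,0.2,0]'
$p '[0,0,0,0.15,0, 0,0,0,0.3,0, 0.42,0,-0.14,0.3,0, 0.42,0,-0.28,0.3,0, 0.42,0,-0.43,0.3,0]'
$p '[0.42,0,0,-0.05,0, 0.42,0,0,-0.05,0, 0.42,0,0,-0.05,0, 0.42,0,0,-0.05,0, 0.42,0,0,-0.05,0]'
python3 - <<'E'
from h import *
w=shot('wrist','w26.png'); s=robot.state(); print(s['tool_pos'],s['finger_gap'])
g=cv2.cvtColor(w['img'],cv2.COLOR_RGB2GRAY); print(g[220:400:2,319]); print(g[220:400:2,292])
for L in (1.8,2,2.2,2.3,2.4,2.5):
    print(L,[proj(w,q)[1].round() for q in geo(L)])
E
```

```text
clock: 53.6
tool_pos: [0.5625, 0.0719, 0.2674]
tool_rot: [[-0.009, -1.0, 0.001], [-1.0, 0.009, 0.0], [-0.0, -0.001, -1.0]]
force: [-0.7, 0.5, 0.7]
finger_gap: 0.496
grasp_force: 0.0
clock: 54.1
tool_pos: [0.562, 0.0274, 0.2959]
tool_rot: [[-0.01, -1.0, -0.001], [-1.0, 0.01, -0.0], [0.0, 0.001, -1.0]]
force: [0.3, -0.5, 0.4]
finger_gap: 0.293
grasp_force: 0.0
clock: 54.6
tool_pos: [0.5624, 0.029, 0.2913]
tool_rot: [[-0.009, -1.0, 0.0], [-1.0, 0.009, -0.0], [0.0, -0.0, -1.0]]
force: [0.8, -0.6, 1.6]
finger_gap: 0.292
grasp_force: 0.0
[0.56235374 0.02896835 0.29133866] 0.2937876250738135
[ 91  91  92  90  88  88  87  88  87  87  85  90  88  91  88  91  88  88
  90  87  86  84  85  85  82  88  86  87  83  85  85  86  89  89  89  87
  86  89  86  85  85  85  83  85  85  86  88  87  85  88  74  47  46  44
  51  64  62  68  96  94 100  76  75  77  73  72  76  40  40  36  47  64
  65  65  67  71  65  68  86  84  88  84  89  86  87  85  67  67  67  66]
[ 90  93  90  89  89  89  90  90  92  90  89  88  90  93  90  87  88  89
  92  89  90  89  86  84  85 115 114 118 151 152 150 150 153 149 150 144
 144 147 149 150 150 152 140 139 137 137 124 124 125 125  61  43  41  39
  57  85  72  91  99 109 109  43  41  39  38  44  36  35  38  41  38  38
  35  40  65  67  95  92  91 198  39  36  38  40  37  36  37  36  40  40]
1.8 [np.float64(328.0), np.float64(293.0), np.float64(281.0)]
2 [np.float64(330.0), np.float64(308.0), np.float64(296.0)]
2.2 [np.float64(333.0), np.float64(325.0), np.float64(316.0)]
2.3 [np.float64(334.0), np.float64(335.0), np.float64(327.0)]
2.4 [np.float64(336.0), np.float64(345.0), np.float64(338.0)]
2.5 [np.float64(338.0), np.float64(355.0), np.float64(350.0)]
```

Lever confirmed at about 2.32, bar at row 338. I descend and push inward.

```bash
p="python3 -m pendant"
$p '[0.42,0,0,-0.1,0, 0.42,0,0,-0.2,0, 0.42,0,0,-0.3,0, 0.42,0,0,-0.41,0, 0.42,0,0,-0.41,0]'
$p '[0.42,0,0.07,0,0, 0.42,0,0.14,0,0, 0.42,0,0.19,0,0, 0.42,0,0.24,0,0, 0.42,0,0.29,0,0]'
$p '[0.42,0,0.04,0,0, 0.42,0,0.08,0,0, 0.42,0,0.12,0,0, 0.42,0,0.16,0,0, 0.42,0,0.2,0,0]'
python3 - <<'E'
from h import *
w=shot('wrist','w27.png'); s=robot.state(); print(s['tool_pos'],s['finger_gap'],s['force'])
E
```

```text
clock: 55.15
tool_pos: [0.5615, 0.0285, 0.2479]
tool_rot: [[-0.01, -1.0, -0.004], [-1.0, 0.01, -0.001], [0.001, 0.004, -1.0]]
force: [-0.5, -0.7, 0.3]
finger_gap: 0.29
grasp_force: 0.0
clock: 55.65
tool_pos: [0.5623, 0.0583, 0.2506]
tool_rot: [[-0.009, -1.0, 0.0], [-1.0, 0.009, 0.0], [-0.0, -0.0, -1.0]]
force: [-0.5, 0.7, 1.4]
finger_gap: 0.29
grasp_force: 0.0
clock: 56.15
tool_pos: [0.5623, 0.0768, 0.2504]
tool_rot: [[-0.009, -1.0, -0.001], [-1.0, 0.009, -0.004], [0.004, 0.001, -1.0]]
force: [0.6, -14.0, 0.9]
finger_gap: 0.289
grasp_force: 6.3
[0.56231062 0.07664422 0.25049356] 0.28990663384185333 [-0.03095991 -6.800883    1.76644265]
```

```bash
p="python3 -m pendant"
$p '[0.42,0,-0.1,0,0, 0.42,0,-0.2,0,0, 0.42,0,-0.3,0.1,0, 0.42,0,-0.4,0.3,0, 0.42,0,-0.5,0.5,0]'
$p '[0.42,0,0,0.1,0, 0.42,0,0,0.2,0, -1,0,0,0.2,0, -1,0,0,0.2,0, -1,0,0,0.2,0]'
python3 - <<'E'
from h import *
w=shot('wrist','w28.png'); s=robot.state(); print(s['tool_pos'],s['finger_gap'])
g=cv2.cvtColor(w['img'],cv2.COLOR_RGB2GRAY)
cr=cv2.resize(w['img'][230:430,230:410,::-1],None,fx=3,fy=3,interpolation=cv2.INTER_CUBIC)
cv2.imwrite('pics/v28.png',cr)
for n,X in dict(seat=(.562,.093,.086),lip=(.562,.083,.093),lidtop=(.562,.103,.11),rim=(.562,.103,.07),B=(.562,.0769,.0626),barfold=geo(2.32)[1]).items(): print(n,proj(w,X).round(),((proj(w,X)-[230,230])*3).round())
E
```

```text
clock: 56.7
tool_pos: [0.5622, 0.0266, 0.3015]
tool_rot: [[-0.01, -1.0, -0.0], [-1.0, 0.01, 0.0], [-0.0, 0.0, -1.0]]
force: [1.2, -0.5, 0.1]
finger_gap: 0.29
grasp_force: 0.0
clock: 57.2
tool_pos: [0.562, 0.028, 0.3192]
tool_rot: [[-0.009, -1.0, -0.002], [-1.0, 0.009, -0.0], [0.0, 0.002, -1.0]]
force: [0.1, 0.1, 0.4]
finger_gap: 0.791
grasp_force: 0.0
[0.5620839  0.02791414 0.31929492] 0.8693773044128722
seat [321. 354.] [273. 372.]
lip [321. 347.] [273. 352.]
lidtop [321. 394.] [274. 491.]
rim [321. 352.] [273. 366.]
B [321. 313.] [272. 249.]
barfold [321. 311.] [272. 244.]
```

View pics/v28.png

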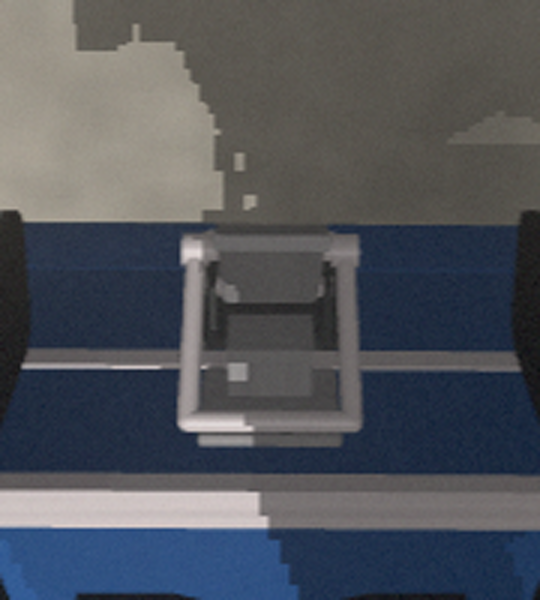

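The bail is over the lip: its bar lies at crop (272,420), behind the keeper, with the keeper inside the U. Now I press the lever outward and down with closed fingers on its outer face.

```bash
p="python3 -m pendant"
$p '[1,0,0.2,0,0, 1,0,0.415,0,0, 1,0,0.415,0,0, 1,0,0.415,0,0, 1,0,0.415,0,0]'
$p '[1,0,0,-0.1,0, 1,0,0,-0.2,0, 1,0,0,-0.3,0, 1,0,0,-0.4,0, 1,0,0,-0.53,0]'
$p '[1,0,-0.03,-0.01,0, 1,0,-0.06,-0.04,0, 1,0,-0.09,-0.08,0, 1,0,-0.115,-0.12,0, 1,0,-0.135,-0.17,0]'
$p '[1,0,-0.015,-0.04,0, 1,0,-0.025,-0.08,0, 1,0,-0.03,-0.12,0, 1,0,-0.035,-0.16,0, 1,0,-0.035,-0.19,0]'
```

```text
clock: 57.75
tool_pos: [0.5622, 0.0688, 0.3199]
tool_rot: [[-0.01, -1.0, -0.001], [-1.0, 0.01, -0.0], [0.0, 0.001, -1.0]]
force: [0.8, -0.2, 1.3]
finger_gap: 0.044
grasp_force: 0.0
clock: 58.25
tool_pos: [0.5623, 0.069, 0.2664]
tool_rot: [[-0.01, -1.0, 0.0], [-1.0, 0.01, -0.0], [0.0, -0.0, -1.0]]
force: [0.3, 1.0, -0.4]
finger_gap: -0.002
grasp_force: 0.0
clock: 58.75
tool_pos: [0.5625, 0.0553, 0.2505]
tool_rot: [[-0.01, -1.0, 0.001], [-1.0, 0.01, 0.0], [-0.0, -0.001, -1.0]]
force: [-0.6, -0.5, 0.5]
finger_gap: -0.002
grasp_force: 0.3
clock: 59.25
tool_pos: [0.5624, 0.052, 0.2313]
tool_rot: [[-0.01, -1.0, 0.0], [-1.0, 0.01, -0.0], [0.0, -0.0, -1.0]]
force: [-0.7, -1.4, 5.0]
finger_gap: 0.004
grasp_force: 2.5
```

```bash
p="python3 -m pendant"
$p '[1,0,0,0.2,0, 1,0,-0.08,0.4,0, 1,0,-0.16,0.6,0, 1,0,-0.24,0.8,0, 1,0,-0.24,0.88,0]'
$p '[-1,0,0,0,0, -1,0,0,0,0, -1,0,0,0,0, -1,0,0,0,0, -1,0,0,0,0]' >/dev/null
python3 - <<'E'
from h import *
w=shot('wrist','w30.png'); s=robot.state(); print(s['tool_pos'])
g=cv2.cvtColor(w['img'],cv2.COLOR_RGB2GRAY)
g0=cv2.cvtColor(load('w28')['img'],cv2.COLOR_RGB2GRAY)
for c in (298,312,321): print(c,'new',g[300:385,c][::2],'\nold',g0[300:385,c][::2])
for y,z in((.093,.086),(.093,.09),(.098,.09),(.1008,.0934)): print(y,z,proj(w,(.562,y,z)).round(1))
print(g[225:305:2,321]); print([(L,[proj(w,q)[1].round() for q in geo(L)[::2]]) for L in (1.2,1.4,1.6,1.8)])
E
```

```text
clock: 59.75
tool_pos: [0.5626, 0.0277, 0.3211]
tool_rot: [[-0.01, -1.0, 0.003], [-1.0, 0.01, 0.001], [-0.001, -0.003, -1.0]]
force: [-0.1, 0.5, -0.3]
finger_gap: 0.002
grasp_force: 0.0
[0.5622499  0.02826973 0.3188034 ]
298 new [115  99 165 202 211 144 131 130 128 128 113 117 117 109 103  93  91  89
  86  82  82  65  81  71  92  99  94  69  69 141 167 199  72  70  73  72
  74  99 150  58  44  43  44] 
old [ 87  87  64  49  93 111 120 128 118  91  80  82  84  72  62  55  55  49
  46  47  46  45  64  65  96  95 161  70  68  71  70  70  71  77 145 199
 200  82 144 111  49  43  46]
312 new [ 90  90  91  91  91  85  89  92  90  90  87  89  88  87  89  86  43  62
  74  70  71  72  71  84  87  87  86 140  83 138 153 156  73  72  73  75
  76  95 151  79  50  46  43] 
old [ 90  89  74  64  83 103 102  75  80  77  75  77  75  77  79  76  45  50
  68  70  69  69  69  75  88  89 112 109 109  82  85  67  76  76 106 125
 203  77 146 115  46  41  43]
321 new [ 89  91  91  88  88  88  90  88  91  90  91  90  90  90  89  91  44  57
  67  69  70  73  70  85  88  85  86  84  86 103 122 116  72  72  71  73
  71  73  90  58  42  45  44] 
old [ 86  85  79  65  81  97 102  78  79  79  79  77  77  78  79  80  42  45
  67  71  71  75  72  75  91  88  89  89  88  85  88  74  72  76 104 123
 118  71  89  74  45  42  42]
0.093 0.086 [321.5 354.1]
0.093 0.09 [321.6 358.1]
0.098 0.09 [321.6 364.7]
0.1008 0.0934 [321.7 372. ]
[86 89 86 90 88 86 86 89 88 87 87 88 90 88 79 81 79 86 78 82 78 91 94 92
 93 93 93 90 92 94 95 93 91 96 92 89 89 91 91 93]
[(1.2, [np.float64(307.0), np.float64(246.0)]), (1.4, [np.float64(306.0), np.float64(248.0)]), (1.6, [np.float64(306.0), np.float64(253.0)]), (1.8, [np.float64(307.0), np.float64(263.0)])]
```

The bar sits behind the lip at row ~360, against ~354 for the seat, and sinks as the lever drops. I press the lever further down.

```bash
p="python3 -m pendant"
$p '[1,0,0.06,0,0, 1,0,0.12,0,0, 1,0,0.12,-0.1,0, 1,0,0.12,-0.3,0, 1,0,0.12,-0.5,0]' >/dev/null
$p '[1,0,0,-0.15,0, 1,0,0,-0.3,0, 1,0,0,-0.38,0, 1,0,0,-0.44,0, 1,0,-0.005,-0.49,0]'
$p '[1,0,0.01,-0.03,0, 1,0,0.02,-0.06,0, 1,0,0.04,-0.09,0, 1,0,0.06,-0.115,0, 1,0,0.075,-0.14,0]'
python3 - <<'E'
from h import *
s=robot.state(); print(s['tool_pos'],s['force'])
E
```

```text
clock: 61.3
tool_pos: [0.5623, 0.0401, 0.2203]
tool_rot: [[-0.01, -1.0, 0.001], [-1.0, 0.01, 0.001], [-0.001, -0.001, -1.0]]
force: [-1.4, 2.9, 4.0]
finger_gap: 0.001
grasp_force: 2.3
clock: 61.8
tool_pos: [0.5625, 0.0468, 0.2063]
tool_rot: [[-0.01, -1.0, 0.001], [-1.0, 0.01, -0.001], [0.001, -0.001, -1.0]]
force: [0.4, -3.0, 1.7]
finger_gap: 0.002
grasp_force: 1.6
[0.56249625 0.04683772 0.20631293] [ 0.44125    -3.002056    1.65252239]
```

```bash
p="python3 -m pendant"
$p '[1,0,0.015,-0.015,0, 1,0,0.03,-0.03,0, 1,0,0.045,-0.045,0, 1,0,0.055,-0.06,0, 1,0,0.055,-0.06,0]'
$p '[1,0,-0.1,0,0, 1,0,-0.2,0.2,0, 1,0,-0.24,0.5,0, 1,0,-0.24,0.8,0, 1,0,-0.24,1,0]' >/dev/null
$p '[-1,0,0,0.18,0, -1,0,0,0.18,0, -1,0,0,0.18,0, -1,0,0,0.18,0, -1,0,0,0.18,0]'
python3 - <<'E'
from h import *
w=shot('wrist','w32.png'); s=robot.state(); print(s['tool_pos'])
g=cv2.cvtColor(w['img'],cv2.COLOR_RGB2GRAY)
for c in (298,312,321): print(c,g[300:385,c][::2])
print(g[225:305:2,321])
print([proj(w,(.562,y,z))[1].round(1) for y,z in ((.093,.086),(.0915,.088),(.083,.093))])
print([(L,[proj(w,q)[1].round() for q in geo(L)[::2]]) for L in (.2,.4,.6,.8,1.)])
E
```

```text
clock: 62.3
tool_pos: [0.5621, 0.0532, 0.1998]
tool_rot: [[-0.01, -1.0, -0.001], [-1.0, 0.01, 0.001], [-0.001, 0.001, -1.0]]
force: [0.2, 0.8, 0.0]
finger_gap: -0.004
grasp_force: 0.0
clock: 63.3
tool_pos: [0.562, 0.0285, 0.3171]
tool_rot: [[-0.01, -1.0, -0.002], [-1.0, 0.01, -0.0], [0.0, 0.002, -1.0]]
force: [-0.7, -0.2, 0.8]
finger_gap: 0.842
grasp_force: 0.0
[0.56209414 0.02857916 0.31728344]
298 [ 89  88  90  49  90  96 160  45  47  90 149 150  99  99 119  90  89  88
  76  79  70  63  71  62  95  95  93  67  86 157 215 188  69  73  74  75
  72  72 130  91  42  44  49]
312 [ 73  73  74  71  70  73  71  71  72  73  76  71  86  86 112  43  43  47
  68  70  70  76  71  71  88  88  86  84  83 129 172 147  73  71  73  71
  78  73 122 149  50  49  44]
321 [ 73  72  74  73  74  75  73  78  73  74  73  75  89  89 113  45  38  44
  69  69  72  74  70  71  90  89  89  89  85 108 134 115  70  70  73  70
  73  74  84  88  45  46  43]
[90 87 88 86 90 90 85 90 90 88 87 89 86 87 88 87 87 89 86 86 88 87 86 90
 87 83 87 88 82 77 87 81 86 83 72 74 74 74 73 73]
[np.float64(355.4), np.float64(355.3), np.float64(348.6)]
[(0.2, [np.float64(319.0), np.float64(276.0)]), (0.4, [np.float64(316.0), np.float64(266.0)]), (0.6, [np.float64(313.0), np.float64(257.0)]), (0.8, [np.float64(311.0), np.float64(251.0)]), (1.0, [np.float64(309.0), np.float64(247.0)])]
```

```bash
python3 - <<'E'
from h import *
w=load('w32'); w0=load('w30')
print([(L,[proj(w,q)[1].round(1) for q in geo(L)]) for L in (0,.1,.2,.3,.4)])
g=cv2.cvtColor(w['img'],cv2.COLOR_RGB2GRAY)
for r in range(270,330,4): print(r,g[r,285:357:2])
E
```

```text
[(0, [np.float64(323.0), np.float64(287.4), np.float64(286.7)]), (0.1, [np.float64(321.2), np.float64(282.4), np.float64(281.0)]), (0.2, [np.float64(319.5), np.float64(277.7), np.float64(275.5)]), (0.3, [np.float64(317.8), np.float64(273.3), np.float64(270.4)]), (0.4, [np.float64(316.2), np.float64(269.3), np.float64(265.6)])]
270 [151 153 153 151 151 148 147 145 115  89  88  90  89  88  90  90  89  85
  87  86  88  86  87  83  84  85  86  84  84  88  87  83  84  85  85  81]
274 [152 153 149 152 150 144 145 147 149 118  90  91  91  89  88  89  90  87
  89  86  88  88  89  89  83  83  86  85  85  89  85  85  84  88  87  84]
278 [148 149 149 147 147 146 143 144 145 147 148  90  89  92  91  88  88  89
  90  86  89  89  87  87  85  84  88  90  85  87  84  88  85  84  85  87]
282 [151 151 148 147 150 146 146 144 142 143 145  94  83  81  81  80  80  82
  80  81  77  79  80  83  83  86  86  92  86  89  87  84  84  82  83  84]
286 [151 150 155 150 152 149 145 144 143 140 141 100  82  82  84  85  81  81
  81  83  83  81  80  83  82  88  90  88  90  88  84  83  85  85  83  81]
290 [152 154 155
[... 649 characters left out ...]
 76 73 68 72 71
 73 44 47 48 47 45 42 42 41 48 48 45]
310 [51 54 50 53 50 47 84 92 94 91 79 74 73 75 78 72 74 75 75 72 73 76 68 69
 76 85 88 91 94 45 45 44 40 46 44 43]
314 [48 50 48 51 49 50 49 48 47 47 74 74 73 71 70 72 72 75 78 69 72 72 68 70
 72 56 43 45 42 40 41 45 45 41 41 46]
318 [49 51 52 52 89 91 89 66 49 54 69 75 71 73 73 71 69 72 74 74 73 72 69 69
 71 60 48 45 71 75 74 56 50 44 44 44]
322 [ 49  47  46  52 184 181 184  86  55  85  71  68  68  72  71  72  70  73
  75  72  75  73  74  71  72  70  76  46 102 117 115  79  40  44  43  45]
326 [ 45  51  51  45 156 106 103  72  60 136 161 147 115  87  88  89  86  88
  89  88  89  90  92  86  87  82  94  43  86  95  92  80  46  39  42  42]
```

```bash
python3 - <<'E'
from h import *
w=load('w32')
for L in (0,.05,.1,.15,.2):
    d=np.array([-np.sin(L),-np.cos(L)]);n=np.array([-np.cos(L),np.sin(L)]);q=np.array([.089,.058])+.047*d+.0035*n
    print(L,proj(w,np.r_[.562,q])[1].round(1))
b=shot('scene','s33.png')
E
```

```text
0 291.0
0.05 288.5
0.1 286.2
0.15 283.8
0.2 281.6
```

The lever's flare boundary is at row ~292 (291 predicted for fully shut). The bail pivot is at row 322 (323 predicted) and the bar is behind the lip. The arm is clear of everything, so I hand in.

```bash
python3 -c "
from h import *
print(robot.state()['force'],robot.state()['tool_pos']); print(workorder.hand_in())"
```

```text
[-0.184173    0.64574397  0.17590647] [0.56216276 0.02862361 0.31746922]
the job is handed in; nothing more can be done
None
```

I packed all four jars into the case, shut the lid, hooked the bail and snapped the lever flat; the job is handed in at about 63 s, but the hand-in returned no verdict.

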